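# Clear the vise, clamp the module housing and press its covers level

### The job

Put everything that has been left lying on the vise into the orange bin. Then set the aluminium housing flat on the vise bed, open side up and lengthwise between the jaws, and crank the handle clockwise as far as it goes so that the jaws hold it tight. Once it is clamped, lay a cover in each of its two openings and press each one firmly down until it is level with the rim; leave the other things on the bench alone.

Things in the scene. Friction and masses are not known exactly. Their poses are not given: they have to be found in the camera images.
- vise: low green machine vise, bolted down. Origin on the bench under it; x along the screw from the crank (-x end, nearest the robot) to the fixed jaw (+x end), z up. Bed (floor between the jaws) 50 mm above the bench, 104 mm wide in y. Jaws 90 mm wide in y, tops 28 mm above the bed. Fixed jaw x +45 to +79 mm. Front bearing block x -125 to -105 mm, 82 mm high. Screw axis at y = 0, z = 66 mm
- vise_bed (a point): point on the vise bed where the middle of the housing's underside comes when it is clamped: x = +2 mm, y = 0 in the vise frame, 50 mm above the bench
- jaw_face (a point): middle of the face of the moving jaw, 15 mm above the bed; at vise x = -59 mm when fully open; moves towards vise +x as the crank is turned
- crank (a joint): turn of the vise crank, rad; 0 = arm straight up, jaw fully open; grows clockwise seen from the robot (from the top towards vise -y, down, then +y), 2 pi a turn, hard stop at 16.5. The jaw moves 8 mm a turn, meets the housing at about 14.1 and squeezes its rubber backing 3 mm by the stop. Stiff (about 2 N at the handle), stays where it is left
- knob (a point): point near the middle of the crank's red handgrip, a free-spinning cylinder 16 mm in diameter, 40 mm long, parallel to vise x. It circles the screw axis at 35 mm radius: in the vise frame at (-167, -35 sin a, 66 + 35 cos a) mm for crank angle a. The steel crank arm is at vise x = -137 mm, 9 mm thick
- jaw_pad (a joint): how far the steel face of the moving jaw is pushed back on its rubber backing, m; 0 free, about 0.003 when the housing is clamped with the crank at its stop (8 N a mm)
- housing: open-topped die-cast aluminium housing, 86 (x) by 64 (y) by 32 mm high, 240 g, two equal rectangular openings in the top, side by side along x. Origin: centre of its underside; z up. Lies open side up on the blue mat
- opening_a (a point): centre of one opening (37 by 53 mm, long side along housing y) at the height of the housing's rim; a black rubber gasket lies in it 3 mm below the rim
- opening_b (a point): centre of the other opening, the same
- cover_a: flat aluminium cover plate 33 (x) by 49 (y) by 6 mm (its lowest 2 mm step in to 29 by 45), 45 g, with a grip rib on top, 26 mm (x) by 10 mm (y), 12 mm high. Origin: centre of the plate's underside; z up. Fits either opening, either way round. Laid in, it rests on the gasket 3 mm proud of the rim; a push of over 6 N squeezes the gasket, which stays down, till the plate's top is level with the rim
- cover_b: the other cover plate, just the same
- marker: square-bodied flux marker, 136 (x) by 14 by 14 mm, 22 g, at first lying across both jaws of the vise. Origin: middle of its underside. May be absent
- spudger: black nylon prying stick, 140 (x) by 11 by 7 mm, 16 g, at first lying across both jaws. Origin: middle of its underside. May be absent
- reel: small flat reel of copper desoldering braid, 44 mm in diameter, 18 mm high, 40 g, at first lying flat on the vise bed. Origin: centre of its underside. May be absent
- bin: orange open bin, 190 (x) by 150 (y) by 55 mm high, walls 4 mm, floor 4 mm, fixed to the bench. Origin: centre of its underside; z up. The bin stands on one side of the vise and the blue mat with housing and covers on the other
- dish: small steel bowl, 48 mm in diameter, 14 mm high, on the mat; leave it alone
- solder: big solder spool, 62 mm in diameter, 48 mm high, standing upright; leave it alone
- dispenser: white bottle with a red cap, 60 mm in diameter, 120 mm high; leave it alone
- tin: round tin of brass wool, 56 mm in diameter, about 45 mm high; leave it alone
- tweezers: steel tweezers, 120 mm long, lying; leave them alone
- board: loose green circuit board, 100 by 70 mm, lying; leave it alone
Things that resemble listed ones, but are neither listed nor needed, are in the scene too. What is shaped like the cover_a but turquoise is not meant.

How it is judged:
On the way, in this order (a step that is already met when the one before it is completed fails the run):
1. everything left on the vise lies in the bin (x of marker in the frame of bin between -0.09 and 0.09 m and y of marker in the frame of bin between -0.07 and 0.07 m and z of marker in the frame of bin between 0 and 0.045 m and x of spudger in the frame of bin between -0.09 and 0.09 m and y of spudger in the frame of bin between -0.07 and 0.07 m and z of spudger in the frame of bin between 0 and 0.045 m and x of reel in the frame of bin between -0.09 and 0.09 m and y of reel in the frame of bin between -0.07 and 0.07 m and z of reel in the frame of bin between 0 and 0.045 m), for 0.2 s.
2. the housing lies flat and open side up on the vise bed, lengthwise between the jaws (z of housing in the frame of vise_bed between -0.003 and 0.003 m and y of housing in the frame of vise_bed between -0.012 and 0.012 m and x of housing in the frame of vise_bed between -0.02 and 0.006 m and angle between housing's own z axis and vertical below 0.06 rad and angle between the x axis of housing and the x axis of vise, either way round below 0.08 rad and linear speed of housing below 0.03 m/s), for 0.2 s.
3. the crank is turned until the jaw squeezes the housing against the fixed jaw (value of joint jaw_pad above 0.0015 m and x of housing in the frame of vise_bed between -0.003 and 0.006 m and z of housing in the frame of vise_bed between -0.003 and 0.003 m and y of housing in the frame of vise_bed between -0.012 and 0.012 m and x of housing in the frame of vise_bed above -0.02 m and angle between housing's own z axis and vertical below 0.06 rad and angle between the x axis of housing and the x axis of vise, either way round below 0.08 rad), for 0.2 s.
4. both covers are pressed down level with the rim, one in each opening ((((horizontal distance between cover_a and opening_a below 0.003 m and z of cover_a in the frame of opening_a between -0.0075 and -0.0045 m and angle between cover_a's own z axis and vertical below 0.06 rad) and (horizontal distance between cover_b and opening_b below 0.003 m and z of cover_b in the frame of opening_b between -0.0075 and -0.0045 m and angle between cover_b's own z axis and vertical below 0.06 rad)) or ((horizontal distance between cover_a and opening_b below 0.003 m and z of cover_a in the frame of opening_b between -0.0075 and -0.0045 m and angle between cover_a's own z axis and vertical below 0.06 rad) and (horizontal distance between cover_b and opening_a below 0.003 m and z of cover_b in the frame of opening_a between -0.0075 and -0.0045 m and angle between cover_b's own z axis and vertical below 0.06 rad)))), for 0.2 s.
At the end, for the whole second after the job is handed in: Marker, spudger and reel (those present) in the bin; housing flat on the bed between the jaws (12 mm, 0.08 rad), jaw pad pushed back over 1.5 mm; a cover in each opening, centred within 3 mm and within 1.5 mm of level with the rim; all at rest (all of step 1 and all of step 3 and (((horizontal distance between cover_a and opening_a below 0.003 m and z of cover_a in the frame of opening_a between -0.0075 and -0.0045 m and angle between cover_a's own z axis and vertical below 0.06 rad) and (horizontal distance between cover_b and opening_b below 0.003 m and z of cover_b in the frame of opening_b between -0.0075 and -0.0045 m and angle between cover_b's own z axis and vertical below 0.06 rad)) or ((horizontal distance between cover_a and opening_b below 0.003 m and z of cover_a in the frame of opening_b between -0.0075 and -0.0045 m and angle between cover_a's own z axis and vertical below 0.06 rad) and (horizontal distance between cover_b and opening_a below 0.003 m and z of cover_b in the frame of opening_a between -0.0075 and -0.0045 m and angle between cover_b's own z axis and vertical below 0.06 rad))) and linear speed of each of housing, cover_a, cover_b, marker, spudger, reel below 0.02 m/s); the robot touches nothing.
It fails at once if a bystander (dish, solder spool, bottle, tin, tweezers, circuit board) was moved more than 30 mm (distance of any of dish, solder, dispenser, tin, tweezers, board from where it was at the start of the episode above 0.03 m).
Of marker, spudger, reel only 2 to 3 are there at a start; the rules pass over those that are not, and their reading is None.
At some moment in a run one of marker, spudger, reel, cover_a, cover_b may be knocked a few centimetres aside while the robot is not near it.
Once in a run the grip may slacken for a moment while it holds something.
It also fails if it takes over 208 s, if anything falls off the work surface, if the arm or the gripper's body presses on something with over 40 N, if the wrist force passes 120 N, or if a joint passes its speed limit or range.

### The arm

A 6-joint arm with a two-finger parallel gripper is mounted at the origin on the work surface. World frame = base frame: x ahead of the robot, y to its left, z up, the work surface at z = 0. Lengths are in m, angles in rad, forces in N, time in s.
With the tool pointing down it reaches from about 0.4 to 0.825 m from the base axis. Payload 7 kg.
Tool frame: the origin (TCP) lies at the very end of the fingers, on their centre line; the grasp point (between the pads) lies 19 mm behind it (r.hold_point_z is the distance from the TCP to the grasp point, in m); z points along the fingers, y is the direction in which the jaws open and shut (so a half turn about z gives the same grasp; the last joint's range is limited). The gripper opens to 88 mm and grips with 3 to 60 N. Pads are 19 mm wide; open, the fingers measure 130 mm over their backs; the gripper's body (78 mm by 193 mm) begins 47 mm behind the grasp point.
Start: joints at [-0.891, 0.359, 0.012, 0, -1.224, -0.288], TCP at [0.258, -0.624, 0.227] pointing down, gripper open.
Joint ranges: [-3.07, 3.07], [-1.43, 2.12], [-1.02, 1.25], [-3.03, 1.67], [-3.05, -0], [-3.03, 3.03]. Speed limits (rad/s): [2.39, 2.39, 3.01, 3.14, 3.14, 3.14].

### API

Orientations are given as a unit quaternion [x, y, z, w].
In Python, from workcell import r, grab_frame, calibration gives the robot as it stands.
- The arm moves only by the tool arm_command, never from a script. Its argument "plan" is a list that holds one entry, the list of rows, each a list of 7 numbers: the turn, a rotation vector about the tool's x, y, z each as a share of 45 degrees, from -1 to 1, then the shift along the tool's x, y, z each as a share of 50 mm, from -1 to 1, then the opening, from 0 (shut) to 1 (fully open). In form: [[[ax, ay, az, tx, ty, tz, claw], ...]]. A call has 1 to 10 rows; each row shifts and turns the pose as measured when the row begins, along the tool's axes as they then stand; what a row does not reach is not made up. A row lasts 1/8 s, in which the tool goes at most 62.5 mm and 10.7 degrees, less where a joint would pass 70% of its speed; a pose out of reach is approached as far as the arm can. A call with a number of a shift or a turn outside -1 to 1 is refused whole. A call with a gripper value outside its range is refused whole. The fingers move at their own pace and stop on an object; "force" is the grip in N (left out, the last holds). Time passes only in rows, so rows that do not move let the fingers close. It gives the time, the measured TCP pose, the force and the opening at its end, in the units of the state.
- r.read_state(): the state, without advancing time (a new reading comes with each control period).
- grab_frame(name): name is "side" or "top"; returns (picture, depth): 480x640x3 uint8, red, green, blue; 480x640 float32, m along the optical axis (not along the pixel's ray), 0 where there is no reading.
- calibration(name): a dict with "camera_matrix" (3x3 intrinsics, pixels), "view" (4x4, takes a point from world to camera coordinates). Camera axes: x right, y up, looking along -z (the intrinsics and any distortion apply to the point x, -y, -z); pixel columns grow to the right and rows downward; lengths in m; the calibration is good to about 2 mm. A picture is of the moment at which its call begins. calibration takes no time and is no camera call.
- r.hand_in(): hands the job in, once; it reports no verdict.
The state is a dict: "t": time; "q": joint angles; "joint_velocities": joint speeds; "effort": joint torques, N m; "tcp_pos": TCP position; "tcp_rot": TCP orientation; "contact_force": force on the tool from outside, world axes, zero at the start; "moment": the same for the moment, N m; "grip_width": opening from 0.0 (shut) to 1.0 (fully open).
Only numpy, scipy, OpenCV 4.12 (cv2) and the standard library are available. Lean on these libraries where they do the work, as an engineer would, in place of code of your own. Each camera call takes 0.05 s, during which the arm holds its last target.

## Working session

There is one attempt and no reset: what is moved stays moved. The work goes in short steps, Python scripts to look and compute and a tool call to move; the robot and the scene stay as the last step left them, time stands still between calls to the robot, and variables do not carry over. Pictures are saved under pics/ and viewed, and the job is handed in when it is done.

Besides the shell and the picture viewer there is one more tool, called after ">>>" as name(argument=value, ...), one argument or row to a line, values as JSON. arm_command: Moves the arm, as the interface text tells. Its arguments: {"type":"object","properties":{"plan":{"type":"array"},"force":{"type":"number"}},"required":["plan"]}

```bash
ls; mkdir -p pics; python3 - <<'E'
from workcell import r, grab_frame, calibration
import cv2, numpy as np
s=r.read_state();print({k:np.round(v,3).tolist() for k,v in s.items()}, r.hold_point_z)
for n in ("side","top"):
    p,d=grab_frame(n); cv2.imwrite(f"pics/{n}0.png",p[:,:,::-1]); np.save(f"pics/{n}0d.npy",d)
    c=calibration(n); print(n,np.round(c["camera_matrix"],1).tolist(),np.round(c["view"],3).tolist(),[k for k in c])
E
```

```text
pics
{'t': 0.0, 'q': [-0.891, 0.359, 0.011, -0.0, -1.224, -0.288], 'joint_velocities': [0.001, -0.002, 0.0, 0.001, 0.001, 0.0], 'effort': [-0.001, -58.272, 29.306, 6.997, 0.007, -0.0], 'tcp_pos': [0.258, -0.623, 0.226], 'tcp_rot': [-0.195, 0.981, 0.001, -0.0], 'contact_force': [0.51, 0.225, -0.105], 'moment': [-0.058, -0.068, 0.006], 'grip_width': 1.002} 0.0188
side [[484.9, 0.0, 314.9], [0.0, 484.9, 229.3], [0.0, 0.0, 1.0]] [[-0.885, -0.465, -0.006, 0.461], [0.28, -0.544, 0.791, -0.243], [-0.371, 0.699, 0.612, -1.083], [0.0, 0.0, 0.0, 1.0]] ['camera_matrix', 'view']
top [[531.6, 0.0, 320.2], [0.0, 531.6, 242.4], [0.0, 0.0, 1.0]] [[-0.02, -1.0, -0.008, -0.019], [0.983, -0.021, 0.184, -0.577], [-0.184, -0.004, 0.983, -1.14], [0.0, 0.0, 0.0, 1.0]] ['camera_matrix', 'view']
```

View pics/side0.png

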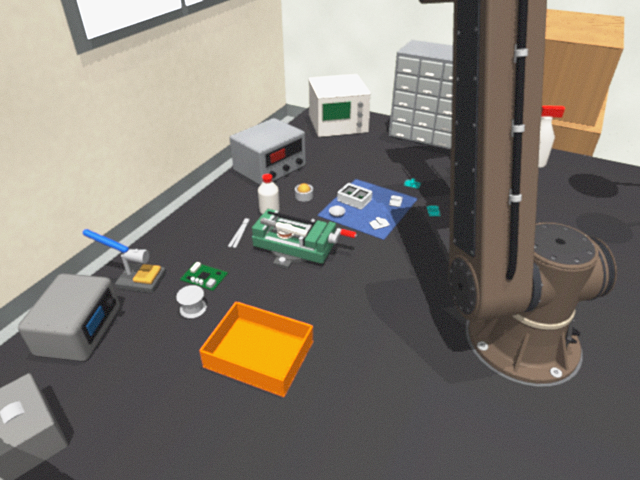

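View pics/top0.png

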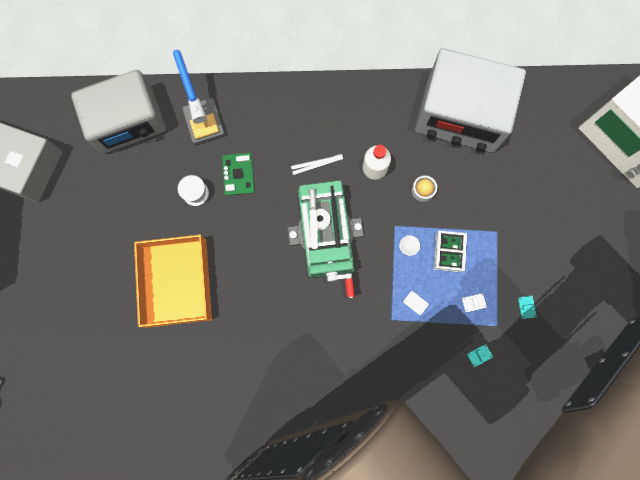

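Top view: the vise is at about (327,230), with the marker (white, 313,218), reel (320,218) and spudger (dark, 337,215) on it. The bin is at (173,280). The mat holds the housing (451,250), the white covers (416,302) and (474,303), and the dish (410,245). The turquoise look-alikes at (527,307) and (480,355) are off the mat.

```bash
cat > h.py <<'E'
from workcell import r, grab_frame, calibration
import cv2, numpy as np
from scipy.spatial.transform import Rotation as R
def cal(n):
    c=calibration(n); return np.array(c["camera_matrix"]),np.array(c["view"])
def ray(n,u,v):
    K,V=cal(n); d=np.array([(u-K[0,2])/K[0,0],-(v-K[1,2])/K[1,1],-1.0])
    Rw=V[:3,:3].T; return -Rw@V[:3,3], Rw@d
def onz(n,u,v,z):
    o,d=ray(n,u,v); return o+d*(z-o[2])/d[2]
def proj(n,p):
    K,V=cal(n); q=V[:3,:3]@np.array(p)+V[:3,3]; return K[0,0]*q[0]/-q[2]+K[0,2], K[1,1]*q[1]/q[2]*1+K[1,2] if False else K[1,1]*(-q[1])/-q[2]+K[1,2]
def cloud(n,d):
    K,V=cal(n); v,u=np.mgrid[0:480,0:640]
    c=np.stack([(u-K[0,2])/K[0,0]*d,-(v-K[1,2])/K[1,1]*d,-d],-1)
    return (c-V[:3,3])@V[:3,:3]
def shot(tag):
    o={}
    for n in ("top","side"):
        p,d=grab_frame(n); cv2.imwrite(f"pics/{n}{tag}.png",p[:,:,::-1]); np.save(f"pics/{n}{tag}d.npy",d); o[n]=(p,d)
    return o
def crop(src,x0,x1,y0,y1,k,out):
    p=cv2.imread(src)[y0:y1,x0:x1]; cv2.imwrite(out,cv2.resize(p,None,fx=k,fy=k,interpolation=cv2.INTER_CUBIC))
E
python3 - <<'E'
from h import *
crop("pics/top0.png",280,380,170,310,4,"pics/c_vise.png")
crop("pics/top0.png",385,545,220,370,4,"pics/c_mat.png")
for n in("top","side"):
    d=np.load(f"pics/{n}0d.npy"); P=cloud(n,d); np.save(f"pics/{n}0P.npy",P)
P=np.load("pics/topP0.npy") if 0 else np.load("pics/top0P.npy")
for u,v in [(173,280),(136,238),(209,320),(337,215),(313,218),(320,218),(350,287),(350,280),(330,268),(451,250),(416,302),(474,303),(410,245),(480,280)]: print(u,v,np.round(P[v,u],4))
E
```

```text
173 280 [0.5033 0.311  0.0085]
136 238 [0.6052 0.4032 0.002 ]
209 320 [0.4102 0.2257 0.0107]
337 215 [ 0.6309 -0.0686  0.0844]
313 218 [ 0.6227 -0.0157  0.095 ]
320 218 [ 0.6289 -0.0309  0.0674]
350 287 [ 0.4723 -0.093   0.0735]
350 280 [ 0.488  -0.0937  0.0699]
330 268 [ 0.514  -0.0505  0.0794]
451 250 [ 0.5552 -0.326   0.0375]
416 302 [ 0.4408 -0.2438  0.0196]
474 303 [ 0.436  -0.3745  0.0188]
410 245 [ 0.5734 -0.2383  0.0111]
480 280 [ 0.4895 -0.3966  0.0031]
```

View pics/c_vise.png

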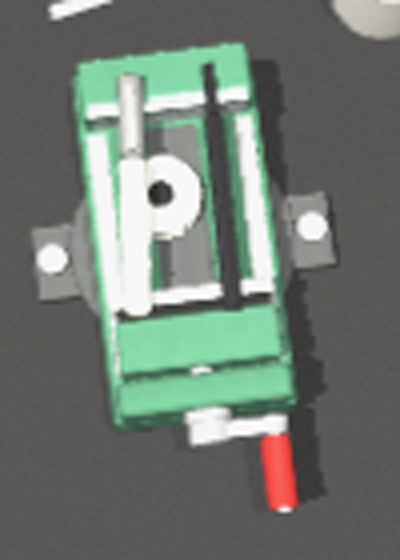

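View pics/c_mat.png

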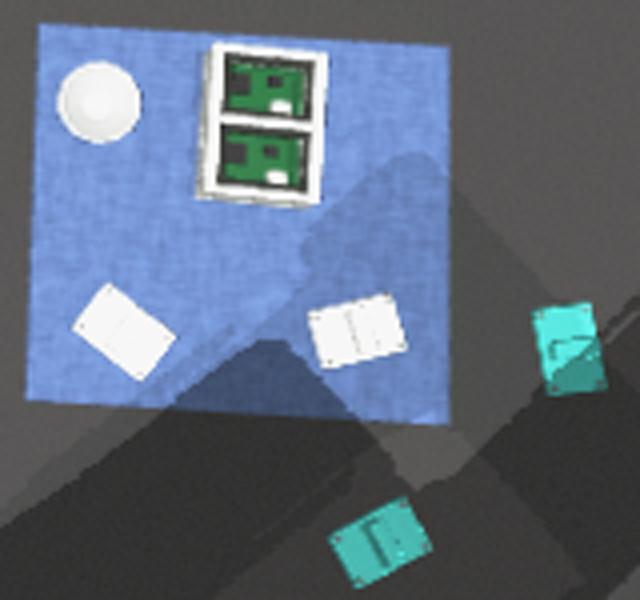

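```bash
cat > m.py <<'E'
from h import *
p=cv2.imread("pics/top0.png"); hsv=cv2.cvtColor(p,cv2.COLOR_BGR2HSV); P=np.load("pics/top0P.npy")
def rect(mask,z,name,n="top"):
    cs,_=cv2.findContours(mask.astype(np.uint8),cv2.RETR_EXTERNAL,cv2.CHAIN_APPROX_NONE)
    c=max(cs,key=cv2.contourArea)[:,0,:]
    W=np.array([onz(n,u,v,z)[:2] for u,v in c])*1000
    rc=cv2.minAreaRect(W.astype(np.float32)); print(name,"c",np.round(rc[0],1),"size",np.round(rc[1],1),"ang",round(rc[2],2),"npx",len(c)); return rc
H,S,V=cv2.split(hsv); Z=P[:,:,2]
u,v=np.meshgrid(np.arange(640),np.arange(480))
box=lambda a,b,c,d:(u>=a)&(u<b)&(v>=c)&(v<d)
org=(H>5)&(H<25)&(S>150)&box(120,225,225,335)
rect(org,0.055,"bin rim")
grn=(H>60)&(H<95)&(S>70)
rect(grn&box(280,380,170,285)&(Z>.07),0.078,"vise top")
rect(grn&box(280,380,175,202)&(Z>.07),0.078,"fixedjaw")
rect(grn&box(300,365,245,285)&(Z>.07),0.080,"moving+block")
red=((H<8)|(H>172))&(S>150)
rect(red&box(335,365,270,305),0.074,"knob")
wh=(S<60)&(V>150)
rect(wh&box(300,330,185,252)&(Z>.085),0.092,"marker")
dk=(V<60)&(Z>.076)&box(325,345,180,250)
rect(dk,0.085,"spudger")
rect(wh&box(310,335,205,235)&(Z<.078)&(Z>.055),0.068,"reel")
rect(wh&box(400,435,285,320),0.008,"cover L")
rect(wh&box(455,495,288,316),0.008,"cover R")
m=((Z>.025)&box(425,475,220,285)); rect(m,0.034,"housing")
rect(wh&box(398,423,233,258),0.012,"dish")
bl=(H>105)&(H<125)&(S>80)&box(385,505,220,330); print("mat z",np.median(Z[bl]))
for nm,b in [("bottle",(355,395,140,182)),("solder",(175,212,172,208)),("tin",(408,440,172,204))]:
    k=(Z>.03)&box(*b); q=P[k]; print(nm,np.round(q.min(0),3),np.round(q.max(0),3))
E
python3 m.py
```

```text
bin rim c [497.5 299.7] size [192.8 161.1] ang 5.24 npx 363
vise top c [544.1 -49.9] size [30.9 88.9] ang 5.73 npx 101
fixedjaw c [694.6 -33.4] size [31.2 96.1] ang 1.65 npx 127
moving+block c [543.7 -49.9] size [30.8 88.7] ang 5.73 npx 101
knob c [471.3 -91.6] size [38.4 15.9] ang 5.5 npx 45
marker c [624.  -16.1] size [134.9  14.2] ang 1.32 npx 125
spudger c [565.6 -73.5] size [0. 0.] ang 0.0 npx 1
reel c [627.8 -37.3] size [44.  28.4] ang 2.24 npx 63
cover L c [ 440.6 -244.4] size [50.1 34.7] ang 50.24 npx 57
cover R c [ 438.5 -377. ] size [34.3 50.8] ang 12.57 npx 68
housing c [ 554.6 -326.8] size [65.7 87.3] ang 83.06 npx 128
dish c [ 573.3 -235.8] size [46.4 47.4] ang 87.32 npx 57
mat z 0.001745073922210156
bottle [ 0.357 -0.193  0.03 ] [ 0.793 -0.035  1.227]
solder [ 0.357 -0.035  0.04 ] [0.742 0.296 1.227]
tin [ 0.357 -0.304  0.03 ] [ 0.733 -0.035  1.227]
```

```bash
cat >> h.py <<'E'
def go(x,y,z,ang=None,s=None):
    """ang: wanted world direction (deg) of tool y mod 180. prints turn units and shift units (after the turn)"""
    s=s or r.read_state(); Rt=R.from_quat(s["tcp_rot"]); M=Rt.as_matrix(); p=np.array(s["tcp_pos"])
    cur=np.degrees(np.arctan2(M[1,1],M[0,1]))
    if ang is None: ang=cur
    d=(ang-cur+90)%180-90; a=np.radians(cur+d)
    ty=np.array([np.cos(a),np.sin(a),0]); tz=np.array([0,0,-1.]); tx=np.cross(ty,tz)
    T=np.stack([tx,ty,tz],1)
    rv=np.degrees(R.from_matrix(M.T@T).as_rotvec())/45
    sh=T.T@(np.array([x,y,z])-p)/0.05
    print("t",round(s["t"],2),"tcp",np.round(p,4),"ang",round(cur,1),"q6",round(s["q"][5],2),"grip",round(s["grip_width"],3),"F",np.round(s["contact_force"],1))
    print(" turn",np.round(rv,3)," shift",np.round(sh,3))
E
python3 - <<'E'
from h import *
p=cv2.imread("pics/top0.png"); P=np.load("pics/top0P.npy")
for v in (188,195,205,215,225,235,243): 
    row=p[v,325:350].max(1); k=np.argsort(row)[:4]; print(v,325+np.sort(k),row[np.sort(k)],[np.round(onz("top",(325+k).mean(),v,.083),3)])
go(.624,-.016,.15,91.3)
E
```

```text
188 [344 346 347 348] [59 60 61 59] [array([ 0.693, -0.091,  0.083])]
195 [345 346 347 348] [58 58 59 61] [array([ 0.676, -0.091,  0.083])]
205 [346 347 348 349] [59 59 60 60] [array([ 0.653, -0.092,  0.083])]
215 [334 335 336 349] [69 67 69 63] [array([ 0.631, -0.072,  0.083])]
225 [334 335 336 337] [69 72 70 62] [array([ 0.609, -0.065,  0.083])]
235 [335 336 337 338] [70 77 72 68] [array([ 0.586, -0.066,  0.083])]
243 [336 339 345 346] [73 74 69 70] [array([ 0.568, -0.077,  0.083])]
t 0.1 tcp [ 0.2575 -0.6234  0.2257] ang 112.4 q6 -0.29 grip 0.998 F [-0.   0.3 -0.6]
 turn [ 0.002 -0.001  0.47 ]  shift [-7.603 11.98   1.514]
```

>>> arm_command(
  plan=[
    [[0,0,0.235,0,0,0,1],[0,0,0.235,0,0,0,1],[0,0,0,-0.63,1,0,1],[0,0,0,-0.63,1,0,1],[0,0,0,-0.63,1,0,1],[0,0,0,-0.63,1,0,1],[0,0,0,-0.63,1,0,1],[0,0,0,-0.63,1,0,1],[0,0,0,-0.63,1,0,1],[0,0,0,-0.63,1,0,0.5]],
  ],
  force=15,
)

```text
t: 1.35
tcp_pos: [0.5092, -0.2109, 0.2217]
tcp_rot: [-0.002, 1.0, 0.003, -0.003]
contact_force: [1.1, -0.8, -0.3]
grip_width: 0.938
```

```bash
python3 - <<'E'
from h import *
go(.624,-.016,.15,91.3)
for a in [(332,186.5),(335,216),(338,246)]: print(np.round(onz("top",*a,.084),4))
E
```

```text
t 1.35 tcp [ 0.5092 -0.2109  0.2217] ang 90.2 q6 -1.52 grip 0.938 F [ 1.1 -0.8 -0.3]
 turn [ 0.009 -0.007 -0.025]  shift [-2.383  3.844  1.435]
[ 0.6964 -0.0591  0.084 ]
[ 0.6288 -0.0641  0.084 ]
[ 0.5614 -0.069   0.084 ]
```

>>> arm_command(
  plan=[
    [[0,0,0,-0.6,0.96,0,0.4],[0,0,0,-0.6,0.96,0,0.4],[0,0,0,-0.6,0.96,0.2,0.4],[0,0,0,-0.58,0.96,0.3,0.4],[0.009,-0.007,-0.025,0,0,0.5,0.4],[0,0,0,0,0,0,0.4]],
  ],
)

```text
t: 2.1
tcp_pos: [0.631, -0.0065, 0.1693]
tcp_rot: [-0.014, 1.0, -0.0, -0.001]
contact_force: [0.3, -1.1, 0.6]
grip_width: 0.405
```

```bash
python3 - <<'E'
from h import *
go(.624,-.016,.075,91.3)
o=shot("1")
crop("pics/top1.png",240,400,130,290,4,"pics/c1.png")
E
```

```text
t 2.1 tcp [ 0.631  -0.0065  0.1693] ang 91.6 q6 -1.84 grip 0.405 F [ 0.3 -1.1  0.6]
 turn [-0.001 -0.003  0.007]  shift [ 0.145 -0.187  1.885]
```

View pics/c1.png

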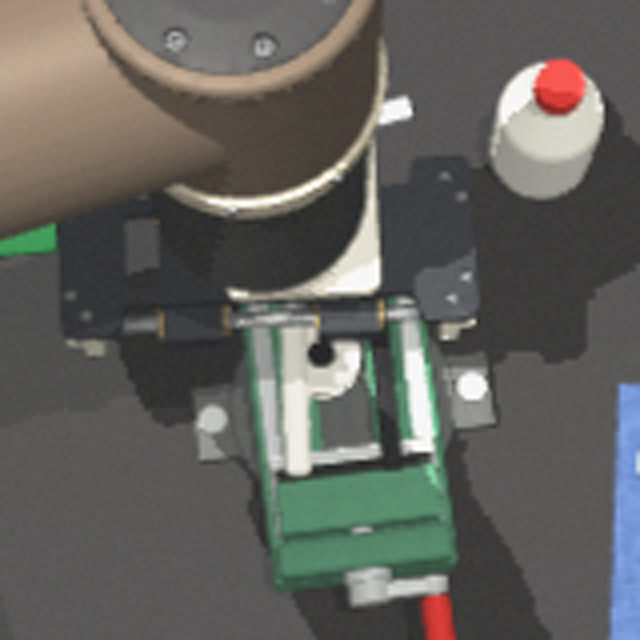

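View pics/side1.png

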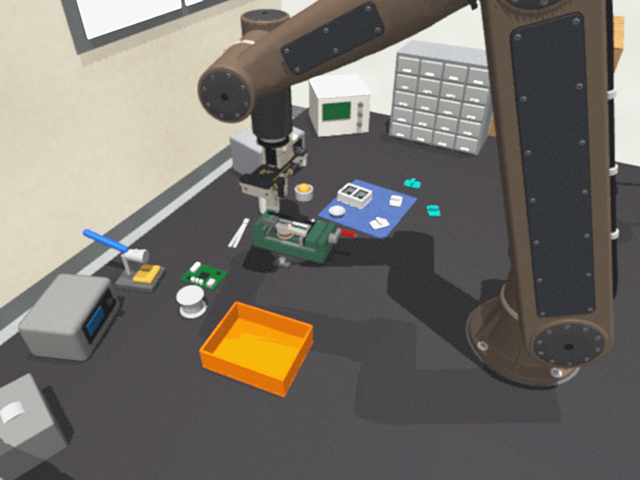

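>>> arm_command(
  plan=[
    [[0,0,0,0.14,-0.19,0.3,0.38],[0,0,0,0,0,0.6,0.38],[0,0,0,0,0,0.6,0.38],[0,0,0,0,0,0.3,0.38],[0,0,0,0,0,0,0.38]],
  ],
)

```text
t: 2.82
tcp_pos: [0.6256, -0.0223, 0.0829]
tcp_rot: [-0.011, 1.0, 0.001, 0.004]
contact_force: [-0.1, 0.2, 0.2]
grip_width: 0.378
```

```bash
python3 - <<'E'
from h import *
go(.624,-.016,.075,91.3)
E
```

```text
t 2.83 tcp [ 0.6256 -0.0223  0.0829] ang 91.2 q6 -1.83 grip 0.378 F [-0.1  0.2  0.2]
 turn [ 0.002  0.011 -0.002]  shift [0.029 0.126 0.157]
```

>>> arm_command(
  plan=[
    [[0,0,0,0,0.12,0.1,0.38],[0,0,0,0,0,0.04,0.38],[0,0,0,0,0,0,0],[0,0,0,0,0,0,0],[0,0,0,0,0,0,0],[0,0,0,0,0,0,0]],
  ],
)

```text
t: 3.58
tcp_pos: [0.6275, -0.0155, 0.079]
tcp_rot: [-0.011, 1.0, 0.001, 0.007]
contact_force: [0.5, -0.8, -0.3]
grip_width: 0.16
```

>>> arm_command(
  plan=[
    [[0,0,0,0,0,-0.3,0],[0,0,0,0,0,-0.8,0],[0,0,0,0,0,-0.8,0],[0,0,0,0,0,0,0]],
  ],
  force=20,
)

```text
t: 4.08
tcp_pos: [0.6265, -0.0161, 0.1798]
tcp_rot: [-0.011, 1.0, 0.001, 0.007]
contact_force: [0.0, 0.4, -1.4]
grip_width: 0.161
```

```bash
python3 - <<'E'
from h import *
go(.50,.335,.15,95)
E
```

```text
t 4.08 tcp [ 0.6265 -0.0161  0.1798] ang 91.3 q6 -1.84 grip 0.161 F [ 0.   0.4 -1.4]
 turn [ 0.002  0.019 -0.083]  shift [1.909 7.216 0.597]
```

>>> arm_command(
  plan=[
    [[0,0.019,-0.083,0,0,-0.3,0],[0,0,0,0.27,1,0,0],[0,0,0,0.27,1,0,0],[0,0,0,0.27,1,0,0],[0,0,0,0.27,1,0,0],[0,0,0,0.27,1,0,0],[0,0,0,0.27,1,0,0],[0,0,0,0.2,0.8,0,0],[0,0,0,0,0,0,0]],
  ],
)

```text
t: 5.2
tcp_pos: [0.5009, 0.3232, 0.1982]
tcp_rot: [-0.043, 0.999, 0.001, 0.0]
contact_force: [-0.4, -0.9, 0.2]
grip_width: 0.157
```

```bash
python3 - <<'E'
from h import *
go(.50,.325,.04,95)
E
```

```text
t 5.2 tcp [0.5009 0.3232 0.1982] ang 95.0 q6 -2.38 grip 0.157 F [-0.4 -0.9  0.2]
 turn [ 0.003  0.001 -0.001]  shift [0.015 0.036 3.164]
```

>>> arm_command(
  plan=[
    [[0,0,0,0,0,0.9,0],[0,0,0,0,0,0.9,0],[0,0,0,0,0,0.9,0],[0,0,0,0,0,0.7,0],[0,0,0,0,0,0.15,0],[0,0,0,0,0,0,0.4],[0,0,0,0,0,0,0.4],[0,0,0,0,0,-0.9,0.4],[0,0,0,0,0,-0.9,0.4],[0,0,0,0,0,-0.9,0.4]],
  ],
)

```text
t: 6.45
tcp_pos: [0.5026, 0.3212, 0.1602]
tcp_rot: [-0.043, 0.999, 0.002, 0.002]
contact_force: [1.1, 0.7, -0.1]
grip_width: 0.401
```

```bash
python3 - <<'E'
from h import *
go(.627,-.064,.15,94.2)
E
```

```text
t 6.45 tcp [0.5026 0.3212 0.1602] ang 94.9 q6 -2.38 grip 0.401 F [ 1.1  0.7 -0.1]
 turn [0.005 0.005 0.016]  shift [-1.916 -7.865  0.204]
```

```bash
python3 - <<'E'
from h import *
o=shot("2")
crop("pics/top2.png",120,420,150,350,2.6,"pics/c2.png")
E
```

```text
(no output)
```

View pics/c2.png

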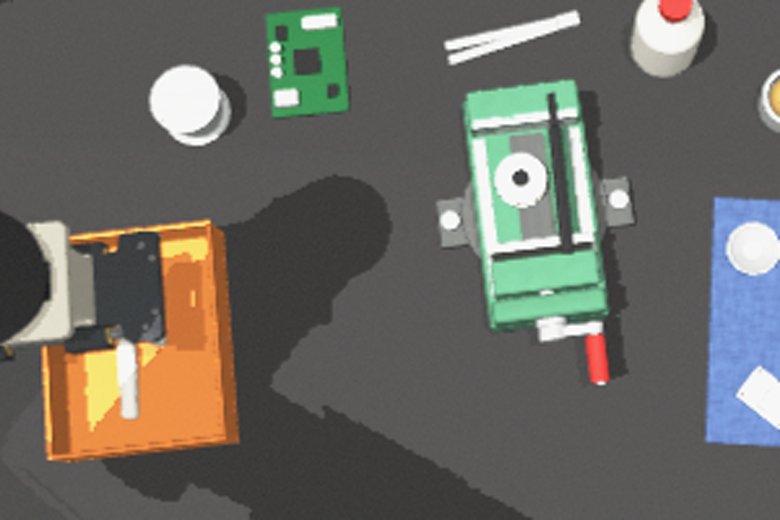

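>>> arm_command(
  plan=[
    [[0,0,0.01,-0.24,-1,0,0.35],[0,0,0,-0.24,-1,0,0.35],[0,0,0,-0.24,-1,0,0.35],[0,0,0,-0.24,-1,0,0.35],[0,0,0,-0.24,-1,0,0.35],[0,0,0,-0.24,-1,0,0.35],[0,0,0,-0.24,-1,0,0.35],[0,0,0,-0.2,-0.7,0,0.35],[0,0,0,0,0,0.3,0.35],[0,0,0,0,0,0,0.35]],
  ],
)

```text
t: 7.8
tcp_pos: [0.6384, -0.0613, 0.161]
tcp_rot: [-0.041, 0.999, 0.011, 0.018]
contact_force: [-0.8, 1.2, -0.6]
grip_width: 0.348
```

```bash
python3 - <<'E'
from h import *
print(onz("top",320.4,219.2,.068))
go(.627,-.064,.077,94.2)
E
```

```text
[ 0.62595119 -0.03173287  0.068     ]
t 7.8 tcp [ 0.6384 -0.0613  0.161 ] ang 94.7 q6 -1.68 grip 0.348 F [-0.8  1.2 -0.6]
 turn [0.026 0.047 0.011]  shift [ 0.232 -0.038  1.68 ]
```

>>> arm_command(
  plan=[
    [[0.026,0.047,0.01,0.2,0,0.3,0.35],[0,0,0,0,0,0.6,0.35],[0,0,0,0,0,0.4,0.35],[0,0,0,0,0,0,0.35]],
  ],
)

```text
t: 8.3
tcp_pos: [0.6265, -0.0576, 0.0938]
tcp_rot: [-0.039, 0.999, -0.002, -0.002]
contact_force: [-0.2, 0.0, 0.8]
grip_width: 0.347
```

```bash
python3 - <<'E'
from h import *
go(.627,-.064,.077,94.2)
E
```

```text
t 8.3 tcp [ 0.6265 -0.0576  0.0938] ang 94.5 q6 -1.71 grip 0.347 F [-0.2  0.   0.8]
 turn [-0.004 -0.006  0.006]  shift [-0.    -0.129  0.335]
```

>>> arm_command(
  plan=[
    [[0,0,0,0,-0.12,0.2,0.35],[0,0,0,0,0,0.13,0.35],[0,0,0,0,0,0,0.35],[0,0,0,0,0,0,0],[0,0,0,0,0,0,0],[0,0,0,0,0,0,0],[0,0,0,0,0,0,0]],
  ],
)

```text
t: 9.18
tcp_pos: [0.6281, -0.0629, 0.0789]
tcp_rot: [-0.04, 0.999, -0.002, -0.001]
contact_force: [0.4, 0.1, -0.7]
grip_width: 0.125
```

>>> arm_command(
  plan=[
    [[0,0,0,0,0,-0.3,0],[0,0,0,0,0,-0.8,0],[0,0,0,0,0,-0.8,0],[0,0,0,0,0,0,0]],
  ],
)

```text
t: 9.68
tcp_pos: [0.6287, -0.0628, 0.18]
tcp_rot: [-0.04, 0.999, -0.002, -0.0]
contact_force: [-0.7, -0.6, 0.1]
grip_width: 0.12
```

```bash
python3 - <<'E'
from h import *
go(.50,.275,.19,95)
E
```

```text
t 9.68 tcp [ 0.6287 -0.0628  0.18  ] ang 94.6 q6 -1.7 grip 0.12 F [-0.7 -0.6  0.1]
 turn [-0.006 -0.001 -0.009]  shift [ 1.976  6.955 -0.2  ]
```

Width 0.12 ≈ 10.6 mm: spudger held. To the bin.

>>> arm_command(
  plan=[
    [[0,0,0,0.28,1,-0.2,0],[0,0,0,0.28,1,0,0],[0,0,0,0.28,1,0,0],[0,0,0,0.28,1,0,0],[0,0,0,0.28,1,0,0],[0,0,0,0.28,1,0,0],[0,0,0,0.25,0.9,0,0],[0,0,0,0,0,0,0]],
  ],
)

```text
t: 10.68
tcp_pos: [0.5009, 0.2827, 0.1914]
tcp_rot: [-0.039, 0.999, -0.001, 0.001]
contact_force: [0.8, -1.0, -0.8]
grip_width: 0.121
```

```bash
python3 - <<'E'
from h import *
go(.50,.275,.015,95)
E
```

```text
t 10.68 tcp [0.5009 0.2827 0.1914] ang 94.4 q6 -2.35 grip 0.121 F [ 0.8 -1.  -0.8]
 turn [-0.004  0.002 -0.012]  shift [ 0.031 -0.152  3.529]
```

>>> arm_command(
  plan=[
    [[0,0,0,0,-0.25,0.7,0],[0,0,0,0,0,0.9,0],[0,0,0,0,0,0.9,0],[0,0,0,0,0,0.7,0],[0,0,0,0,0,0.15,0],[0,0,0,0,0,0,0.3],[0,0,0,0,0,0,0.3],[0,0,0,0,0,-0.9,0.3],[0,0,0,0,0,-0.9,0.6],[0,0,0,0,0,-0.9,0.6]],
  ],
)

```text
t: 11.92
tcp_pos: [0.5035, 0.2676, 0.1638]
tcp_rot: [-0.039, 0.999, -0.0, 0.003]
contact_force: [0.8, 1.4, 0.3]
grip_width: 0.47
```

```bash
python3 - <<'E'
from h import *
go(.626,-.032,.17,95.8)
o=shot("3")
crop("pics/top3.png",120,520,150,350,2,"pics/c3.png")
E
```

```text
t 11.93 tcp [0.5035 0.2676 0.1638] ang 94.4 q6 -2.33 grip 0.47 F [0.8 1.4 0.3]
 turn [-0.001  0.007 -0.03 ]  shift [-1.832 -6.21  -0.125]
```

View pics/c3.png

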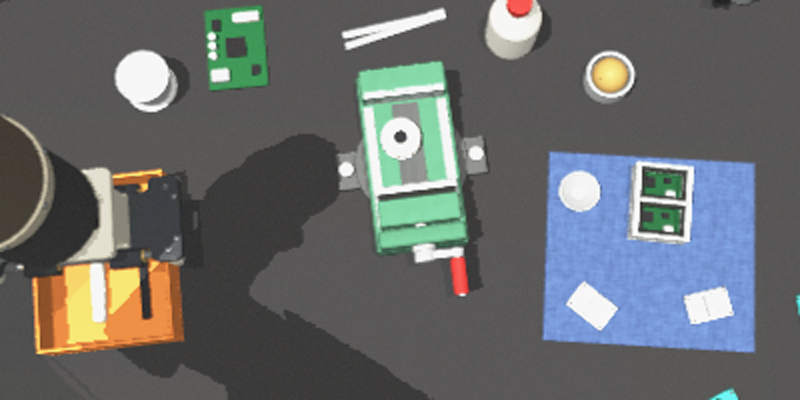

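>>> arm_command(
  plan=[
    [[0,0,-0.03,-0.29,-1,-0.2,0.68],[0,0,0,-0.29,-1,0,0.68],[0,0,0,-0.29,-1,0,0.68],[0,0,0,-0.29,-1,0,0.68],[0,0,0,-0.29,-1,0,0.68],[0,0,0,-0.29,-1,0,0.68],[0,0,0,0,0,0,0.68],[0,0,0,0,0,0,0.68]],
  ],
)

```text
t: 13.02
tcp_pos: [0.6293, -0.0268, 0.1909]
tcp_rot: [-0.053, 0.998, 0.007, 0.017]
contact_force: [0.3, -0.2, 0.5]
grip_width: 0.68
```

```bash
python3 - <<'E'
from h import *
go(.627,-.032,.056,95.8)
E
```

```text
t 13.03 tcp [ 0.6293 -0.0268  0.1909] ang 96.1 q6 -1.72 grip 0.68 F [ 0.3 -0.2  0.5]
 turn [0.015 0.044 0.007]  shift [ 0.055 -0.099  2.698]
```

>>> arm_command(
  plan=[
    [[0.015,0.044,0,0.05,-0.1,0.3,0.68],[0,0,0,0,0,0.8,0.68],[0,0,0,0,0,0.8,0.68],[0,0,0,0,0,0.4,0.68],[0,0,0,0,0,0,0.68]],
  ],
)

```text
t: 13.65
tcp_pos: [0.626, -0.0275, 0.0709]
tcp_rot: [-0.057, 0.998, -0.001, -0.003]
contact_force: [-0.3, 0.0, 0.1]
grip_width: 0.682
```

```bash
python3 - <<'E'
from h import *
go(.627,-.032,.056,95.8)
E
```

```text
t 13.65 tcp [ 0.626  -0.0275  0.0709] ang 96.5 q6 -1.73 grip 0.682 F [-0.3  0.   0.1]
 turn [-0.002 -0.008  0.016]  shift [-0.011 -0.091  0.299]
```

>>> arm_command(
  plan=[
    [[0,0,0.015,0,-0.09,0.2,0.68],[0,0,0,0,0,0.08,0.68],[0,0,0,0,0,0,0],[0,0,0,0,0,0,0],[0,0,0,0,0,0,0],[0,0,0,0,0,0,0]],
  ],
)

```text
t: 14.4
tcp_pos: [0.6281, -0.0311, 0.059]
tcp_rot: [-0.052, 0.999, -0.001, -0.001]
contact_force: [-0.7, 0.1, 0.1]
grip_width: 0.491
```

>>> arm_command(
  plan=[
    [[0,0,0,0,0,-0.3,0],[0,0,0,0,0,-0.8,0],[0,0,0,0,0,-0.9,0],[0,0,0,0,0,-0.6,0],[0,0,0,0,0,0,0]],
  ],
)

```text
t: 15.02
tcp_pos: [0.6288, -0.0312, 0.1977]
tcp_rot: [-0.052, 0.999, -0.001, 0.0]
contact_force: [-0.6, -0.6, 0.0]
grip_width: 0.492
```

```bash
python3 - <<'E'
from h import *
go(.50,.30,.19,95.5)
E
```

```text
t 15.03 tcp [ 0.6288 -0.0312  0.1977] ang 95.9 q6 -1.73 grip 0.492 F [-0.6 -0.6  0. ]
 turn [-0.003  0.     0.009]  shift [1.928 6.841 0.155]
```

>>> arm_command(
  plan=[
    [[0,0,0,0.28,1,0,0],[0,0,0,0.28,1,0,0],[0,0,0,0.28,1,0,0],[0,0,0,0.28,1,0,0],[0,0,0,0.28,1,0,0],[0,0,0,0.28,1,0,0],[0,0,0,0.22,0.75,0,0],[0,0,0,0,0,0.4,0]],
  ],
)

```text
t: 16.02
tcp_pos: [0.4948, 0.3037, 0.1782]
tcp_rot: [-0.05, 0.999, -0.0, 0.001]
contact_force: [-0.2, 0.4, -0.6]
grip_width: 0.493
```

```bash
python3 - <<'E'
from h import *
go(.50,.30,.036,95.5)
E
```

```text
t 16.02 tcp [0.4948 0.3037 0.1782] ang 95.8 q6 -2.36 grip 0.493 F [-0.2  0.4 -0.6]
 turn [-0.001  0.002  0.006]  shift [-0.097 -0.084  2.843]
```

>>> arm_command(
  plan=[
    [[0,0,0,-0.1,-0.08,0.8,0],[0,0,0,0,0,0.9,0],[0,0,0,0,0,0.8,0],[0,0,0,0,0,0.3,0],[0,0,0,0,0,0,0],[0,0,0,0,0,0,0.62],[0,0,0,0,0,0,0.62],[0,0,0,0,0,-0.7,0.62],[0,0,0,0,0,-0.9,0.82],[0,0,0,0,0,-0.9,0.82]],
  ],
)

```text
t: 17.27
tcp_pos: [0.4993, 0.3008, 0.1655]
tcp_rot: [-0.052, 0.999, -0.0, 0.001]
contact_force: [0.9, 0.8, -1.5]
grip_width: 0.782
```

>>> arm_command(
  plan=[
    [[0,0,0,0,-1,-0.5,0.84],[0,0,0,0,-1,-0.5,0.84],[0,0,0,0,-1,0,0.84],[0,0,0,0,-1,0,0.84],[0,0,0,0,-1,0,0.84],[0,0,0,0,-1,0,0.84]],
  ],
)

```text
t: 18.02
tcp_pos: [0.5349, -0.0008, 0.2303]
tcp_rot: [-0.055, 0.998, 0.006, 0.012]
contact_force: [0.7, 0.3, -0.9]
grip_width: 0.841
```

```bash
python3 - <<'E'
from h import *
go(.5546,-.3268,.17,83)
o=shot("4")
crop("pics/top4.png",120,520,150,350,2,"pics/c4.png")
E
```

```text
t 18.02 tcp [ 0.5349 -0.0008  0.2303] ang 96.4 q6 -1.82 grip 0.841 F [ 0.7  0.3 -0.9]
 turn [0.016 0.031 0.297]  shift [-1.186 -6.423  1.205]
```

View pics/c4.png

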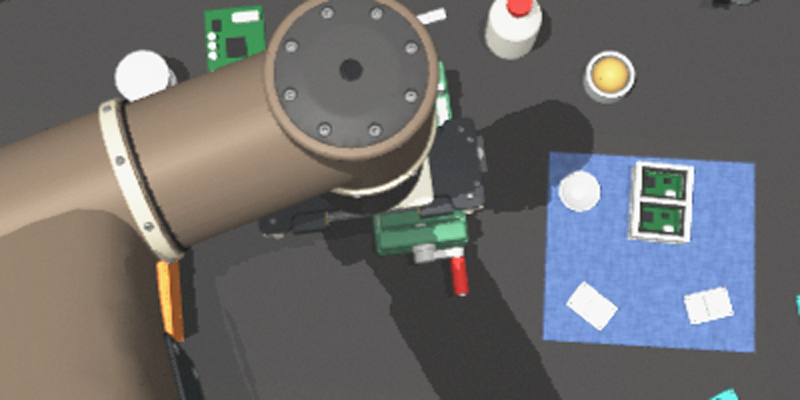

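```bash
cat > mh.py <<'E'
from h import *
import sys
tag=sys.argv[1]; x0,x1,y0,y1=map(int,sys.argv[2:6]); z=float(sys.argv[6])
p=cv2.imread(f"pics/top{tag}.png")[y0:y1,x0:x1]; k=4
b=cv2.resize(p,None,fx=k,fy=k,interpolation=cv2.INTER_CUBIC)
hsv=cv2.cvtColor(b,cv2.COLOR_BGR2HSV)
m=((hsv[:,:,1]<50)&(hsv[:,:,2]>195)).astype(np.uint8)
cs,h=cv2.findContours(m,cv2.RETR_CCOMP,cv2.CHAIN_APPROX_NONE)
for c,hh in zip(cs,h[0]):
    if cv2.contourArea(c)<600: continue
    W=np.array([onz("top",x0+(u+.5)/k-.5,y0+(v+.5)/k-.5,z)[:2]*1000 for u,v in c[:,0,:]],np.float32)
    rc=cv2.minAreaRect(W); print("hole" if hh[3]>=0 else "outer",np.round(rc[0],1),np.round(rc[1],1),round(rc[2],1))
cv2.imwrite("pics/mh.png",np.hstack([b,cv2.cvtColor(m*255,cv2.COLOR_GRAY2BGR)]))
E
python3 mh.py 4 425 475 220 285 .034
```

```text
outer [ 555.3 -325. ] [70.9 88.7] 82.9
hole [ 535.2 -324.2] [53.9 38.4] 83.0
hole [ 575.8 -329.3] [53.7 38.3] 83.2
```

View pics/mh.png

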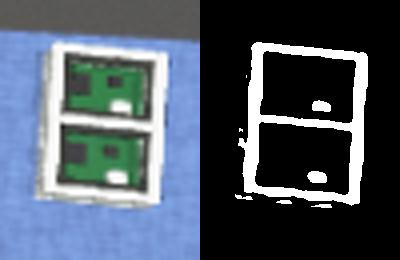

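>>> arm_command(
  plan=[
    [[0.016,0.031,0.15,0,0,0,0.84],[0,0,0.15,0,0,0,0.84],[0,0,0,-0.18,-1,0,0.84],[0,0,0,-0.18,-1,0,0.84],[0,0,0,-0.18,-1,0,0.84],[0,0,0,-0.18,-1,0,0.84],[0,0,0,-0.18,-1,0,0.84],[0,0,0,-0.18,-1,0,0.84],[0,0,0,-0.08,-0.4,0.3,0.84],[0,0,0,0,0,0,0.84]],
  ],
)

```text
t: 19.38
tcp_pos: [0.5525, -0.3348, 0.2266]
tcp_rot: [0.067, 0.998, 0.0, 0.01]
contact_force: [0.1, -0.2, -1.1]
grip_width: 0.839
```

```bash
python3 - <<'E'
from h import *
go(.5555,-.3268,.011,83)
E
```

```text
t 19.38 tcp [ 0.5525 -0.3348  0.2266] ang 82.3 q6 -1.46 grip 0.839 F [ 0.1 -0.2 -1.1]
 turn [ 0.002  0.024 -0.016]  shift [-0.04   0.166  4.312]
```

>>> arm_command(
  plan=[
    [[0,0.024,-0.016,-0.04,0.16,0.5,0.84],[0,0,0,0,0,0.9,0.84],[0,0,0,0,0,0.9,0.84],[0,0,0,0,0,0.7,0.84],[0,0,0,0,0,0,0.84]],
  ],
)

```text
t: 20.0
tcp_pos: [0.5584, -0.3197, 0.0742]
tcp_rot: [0.058, 0.998, 0.001, 0.001]
contact_force: [0.7, 0.1, 0.5]
grip_width: 0.842
```

```bash
python3 - <<'E'
from h import *
go(.5555,-.3268,.011,83)
shot("5"); crop("pics/top5.png",360,520,200,320,5,"pics/c5.png")
E
```

```text
t 20.0 tcp [ 0.5584 -0.3197  0.0742] ang 83.4 q6 -1.47 grip 0.842 F [0.7 0.1 0.5]
 turn [0.002 0.003 0.009]  shift [ 0.04  -0.149  1.264]
```

View pics/c5.png

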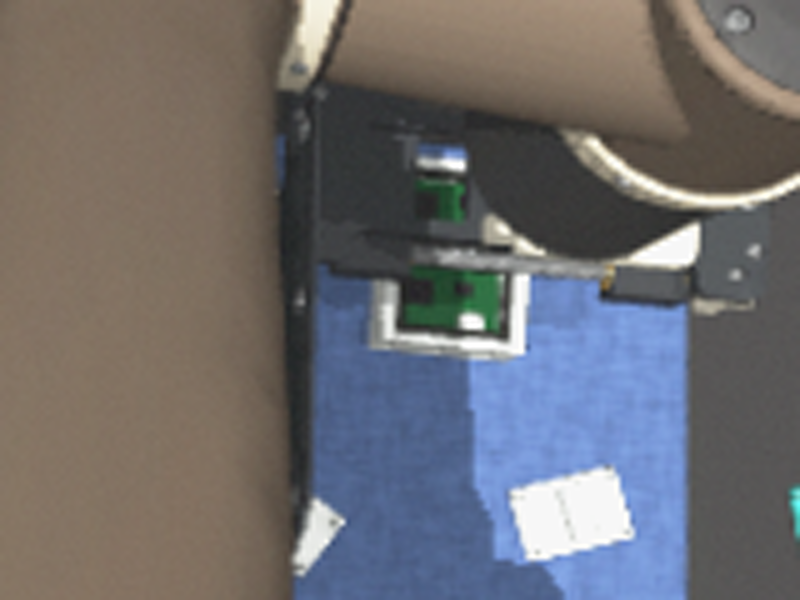

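>>> arm_command(
  plan=[
    [[0,0,0.009,0.04,-0.15,0,0.84],[0,0,0,0,0,0,0.84]],
  ],
)

```text
t: 20.35
tcp_pos: [0.5599, -0.3287, 0.0815]
tcp_rot: [0.06, 0.998, -0.001, 0.007]
contact_force: [-0.3, -0.8, 0.6]
grip_width: 0.84
```

```bash
python3 - <<'E'
from h import *
go(.5555,-.3268,.011,83)
E
```

```text
t 20.35 tcp [ 0.5599 -0.3287  0.0815] ang 83.1 q6 -1.46 grip 0.84 F [-0.3 -0.8  0.6]
 turn [-0.001  0.017  0.001]  shift [0.093 0.028 1.411]
```

>>> arm_command(
  plan=[
    [[0,0.017,0,0.09,0.02,0.5,0.84],[0,0,0,0,0,0.5,0.84],[0,0,0,0,0,0.2,0.84],[0,0,0,0,0,0,0.84]],
  ],
)

```text
t: 20.85
tcp_pos: [0.5567, -0.3282, 0.0218]
tcp_rot: [0.061, 0.998, -0.001, 0.002]
contact_force: [-0.6, -0.4, 0.4]
grip_width: 0.845
```

```bash
python3 - <<'E'
from h import *
go(.5555,-.3268,.011,83)
E
```

```text
t 20.85 tcp [ 0.5567 -0.3282  0.0218] ang 83.0 q6 -1.46 grip 0.845 F [-0.6 -0.4  0.4]
 turn [-0.002  0.005 -0.   ]  shift [0.028 0.025 0.215]
```

Now close with a firm grip.

>>> arm_command(
  plan=[
    [[0,0.005,0,0.02,0.02,0.21,0.84],[0,0,0,0,0,0,0.84],[0,0,0,0,0,0,0],[0,0,0,0,0,0,0],[0,0,0,0,0,0,0],[0,0,0,0,0,0,0]],
  ],
  force=40,
)

```text
t: 21.6
tcp_pos: [0.5566, -0.3272, 0.0121]
tcp_rot: [0.061, 0.998, -0.001, 0.001]
contact_force: [0.4, -0.4, -2.7]
grip_width: 0.729
```

>>> arm_command(
  plan=[
    [[0,0,0,0,0,-0.3,0],[0,0,0,0,0,-0.6,0],[0,0,0,0,0,-0.8,0],[0,0,0,0,0,-0.8,0],[0,0,0,0,0,-0.8,0],[0,0,0,0,0,0,0]],
  ],
)

```text
t: 22.35
tcp_pos: [0.5562, -0.3272, 0.1877]
tcp_rot: [0.061, 0.998, -0.002, 0.002]
contact_force: [-0.1, -0.8, -1.8]
grip_width: 0.726
```

```bash
python3 - <<'E'
from h import *
go(.631,-.0405,.15,95.8)
E
python3 - <<'E'
# vise frame refinement from shot 3
import sys; sys.path.insert(0,'.')
from h import *
import os; os.chdir('.')
p=cv2.imread("pics/top3.png"); x0,x1,y0,y1=290,370,175,300;k=4
b=cv2.resize(p[y0:y1,x0:x1],None,fx=k,fy=k,interpolation=cv2.INTER_CUBIC); cv2.imwrite("pics/v3.png",b)
E
```

```text
t 22.35 tcp [ 0.5562 -0.3272  0.1877] ang 83.0 q6 -1.47 grip 0.726 F [-0.1 -0.8 -1.8]
 turn [-0.004  0.004 -0.284]  shift [-2.067  5.554  0.753]
```

View pics/v3.png

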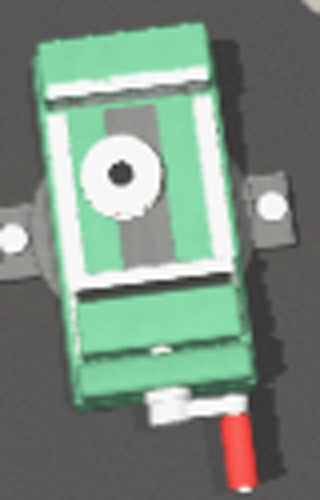

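```bash
python3 - <<'E'
from h import *
f=lambda u,v,z=.078: onz("top",290+(u+.5)/4-.5,175+(v+.5)/4-.5,z)[:2]*1000
for n,a in dict(oL=(40,42),oR=(207,28),iL=(47,84),iR=(210,67),mL=(78,295),mR=(237,277),).items(): print(n,np.round(f(*a),1))
E
```

```text
oL [703.   13.3]
oR [709.1 -80.5]
iL [678.6   9.7]
iR [686.4 -81.6]
mL [558.5  -5.7]
mR [566.7 -93.2]
```

```bash
python3 - <<'E'
from h import *
for tag in("top","side"):
    P=cloud(tag,np.load(f"pics/{tag}3d.npy")).reshape(-1,3)*1000
    for yaw in (5.8,):
        a=np.radians(yaw); q=P[:,:2]-[633.5,-40]; X=q@[np.cos(a),np.sin(a)]; Y=q@[-np.sin(a),np.cos(a)]
        for nm,k in (("y-30..0",(Y>-30)&(Y<0)),("y 0..30",(Y>0)&(Y<30))):
            print(tag,nm)
            for x in range(-130,90,4):
                kk=k&(X>=x)&(X<x+4)&(P[:,2]>20)&(P[:,2]<120)
                if kk.sum(): print((x,int(kk.sum()),int(np.median(P[kk,2])),int(P[kk,2].max())),end=" ")
            print()
        # sides
        for z0,z1,xa,xb in((74,82,50,75),(74,82,-95,-65)):
            kk=(P[:,2]>z0)&(P[:,2]<z1)&(X>xa)&(X<xb)&(abs(Y)<70); print("Y range",np.percentile(Y[kk],[1,99]),"n",kk.sum())
E
```

```text
top y-30..0
(-130, 44, 74, 85) (-126, 27, 80, 84) (-122, 26, 81, 89) (-118, 23, 81, 85) (-114, 24, 80, 85) (-110, 9, 81, 83) (-106, 36, 70, 79) (-102, 29, 76, 81) (-98, 23, 76, 82) (-94, 22, 77, 84) (-90, 26, 77, 81) (-86, 27, 77, 83) (-82, 25, 77, 83) (-78, 21, 77, 79) (-74, 25, 76, 82) (-70, 27, 76, 83) (-66, 25, 76, 80) (-62, 12, 76, 80) (-58, 5, 50, 53) (-54, 23, 50, 52) (-50, 25, 49, 53) (-46, 22, 49, 55) (-42, 21, 49, 54) (-38, 23, 50, 55) (-34, 25, 49, 55) (-30, 21, 49, 54) (-26, 23, 49, 53) (-22, 27, 49, 70) (-18, 25, 52, 68) (-14, 22, 51, 72) (-10, 21, 51, 68) (-6, 24, 52, 69) (-2, 23, 61, 72) (2, 23, 49, 73) (6, 18, 52, 68) (10, 21, 49, 67) (14, 18, 49, 52) (18, 25, 50, 55) (22, 21, 49, 54) (26, 21, 50, 52) (30, 23, 49, 53) (34, 23, 49, 54) (38, 49, 56, 80) (42, 40, 74, 81) (46, 22, 77, 80) (50, 20, 77, 82) (54, 25, 78, 81) (58, 26, 77, 82) (62, 21, 77, 80) (66, 22, 77, 80) (70, 23, 77, 83) (74, 7, 75, 77) 
top y 0..30
(-130, 49, 74, 86) (-126, 25, 79, 85) (-122, 23, 82, 86) (-118, 25, 81, 84) (-114, 28, 80, 84) (-110, 7, 79, 81) (-106, 36, 70, 80) (-102, 24, 77, 82) (-98, 
[... 1734 characters left out ...]
 1, 50, 50) Traceback (most recent call last):
  File "<stdin>", line 14, in <module>
    return _quantile_unchecked(
        a, q, axis, out, overwrite_input, method, keepdims, weights)
    return _ureduce(a,
                    func=_quantile_ureduce_func,
    ...<5 lines>...
                    overwrite_input=overwrite_input,
                    method=method)
    r = func(a, **kwargs)
    result = _quantile(arr,
                       quantiles=q,
    ...<2 lines>...
                       out=out,
                       weights=wgt)
    slices_having_nans = np.isnan(arr[-1, ...])
                                  ~~~^^^^^^^^^
IndexError: index -1 is out of bounds for axis 0 with size 0
```

>>> arm_command(
  plan=[
    [[0,0,-0.14,0,0,-0.2,0],[0,0,-0.14,0,0,0,0],[0,0,0,-0.36,0.95,0,0],[0,0,0,-0.36,0.95,0,0],[0,0,0,-0.36,0.95,0,0],[0,0,0,-0.36,0.95,0,0],[0,0,0,-0.36,0.95,0,0],[0,0,0,-0.1,0.5,0,0],[0,0,0,0,0,0,0],[0,0,0,0,0,0,0]],
  ],
)

```text
t: 23.6
tcp_pos: [0.6202, -0.048, 0.1955]
tcp_rot: [-0.051, 0.999, -0.001, -0.002]
contact_force: [0.2, 0.0, -2.7]
grip_width: 0.73
```

```bash
python3 - <<'E'
from h import *
go(.625,-.0412,.10,95.9)
E
```

```text
t 23.6 tcp [ 0.6202 -0.048   0.1955] ang 95.9 q6 -1.71 grip 0.73 F [ 0.2  0.  -2.7]
 turn [-0.002 -0.004 -0.001]  shift [-0.109  0.125  1.91 ]
```

>>> arm_command(
  plan=[
    [[0,0,0,-0.1,0.12,0.4,0],[0,0,0,0,0,0.8,0],[0,0,0,0,0,0.5,0],[0,0,0,0,0,0,0],[0,0,0,0,0,0,0]],
  ],
)

```text
t: 24.22
tcp_pos: [0.6243, -0.0466, 0.1101]
tcp_rot: [-0.048, 0.999, -0.001, -0.001]
contact_force: [-1.0, -0.6, -1.9]
grip_width: 0.73
```

```bash
python3 - <<'E'
from h import *
go(.625,-.0412,.061,95.9)
shot("6"); crop("pics/top6.png",270,410,150,300,4,"pics/c6.png");crop("pics/side6.png",220,380,170,290,4,"pics/s6.png")
E
```

```text
t 24.23 tcp [ 0.6243 -0.0466  0.1101] ang 95.5 q6 -1.71 grip 0.73 F [-1.  -0.6 -1.9]
 turn [-0.002 -0.002 -0.008]  shift [-0.026  0.106  0.983]
```

View pics/c6.png

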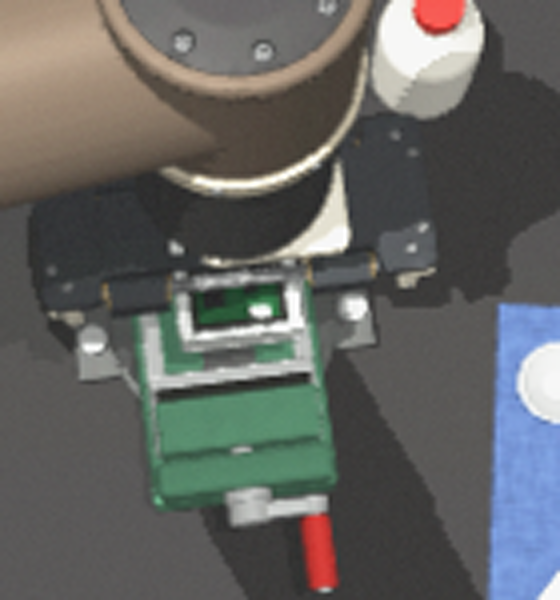

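View pics/s6.png

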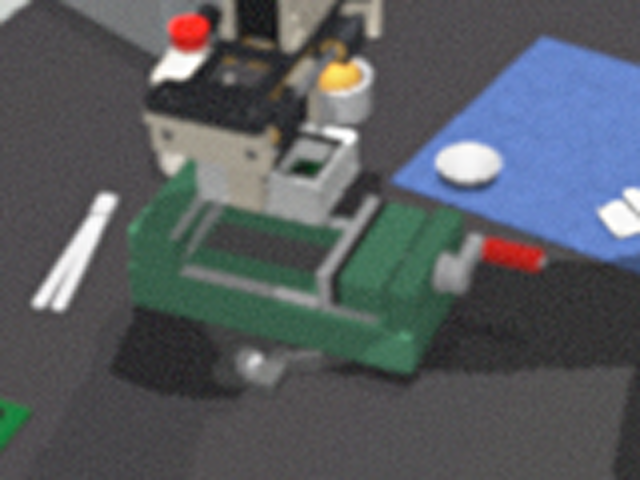

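>>> arm_command(
  plan=[
    [[0,0,-0.008,-0.02,0.1,0,0],[0,0,0,0,0,0.3,0],[0,0,0,0,0,0.4,0],[0,0,0,0,0,0.1,0],[0,0,0,0,0,0,0],[0,0,0,0,0,0,0]],
  ],
)

```text
t: 25.08
tcp_pos: [0.6262, -0.0402, 0.0706]
tcp_rot: [-0.052, 0.999, -0.0, 0.002]
contact_force: [-0.2, 0.3, -1.9]
grip_width: 0.73
```

```bash
python3 - <<'E'
from h import *
go(.625,-.0412,.061,95.9)
E
```

```text
t 25.07 tcp [ 0.6262 -0.0402  0.0706] ang 96.0 q6 -1.71 grip 0.73 F [-0.2  0.3 -1.9]
 turn [-0.001  0.004  0.002]  shift [ 0.026 -0.017  0.191]
```

>>> arm_command(
  plan=[
    [[0,0,0,0.02,0,0.12,0],[0,0,0,0,0,0.06,0],[0,0,0,0,0,0,0],[0,0,0,0,0,0,0]],
  ],
)

```text
t: 25.58
tcp_pos: [0.6258, -0.0402, 0.062]
tcp_rot: [-0.052, 0.999, -0.0, 0.003]
contact_force: [0.7, 0.1, -2.2]
grip_width: 0.728
```

>>> arm_command(
  plan=[
    [[0,0,0,0,0,0.04,0],[0,0,0,0,0,0.02,0],[0,0,0,0,0,0,0]],
  ],
)

```text
t: 25.95
tcp_pos: [0.6261, -0.0402, 0.0603]
tcp_rot: [-0.052, 0.999, -0.0, 0.003]
contact_force: [-1.3, -0.0, -0.8]
grip_width: 0.727
```

Nearly at contact (the weight is transferring). Open and rise.

>>> arm_command(
  plan=[
    [[0,0,0,0,0,0.01,0],[0,0,0,0,0,0,0.86],[0,0,0,0,0,0,0.86],[0,0,0,0,0,0,0.86],[0,0,0,0,0,-0.5,0.86],[0,0,0,0,0,-0.9,0.86],[0,0,0,0,0,-0.9,0.86],[0,0,0,0,-0.5,-0.5,0.6],[0,0,0,1,0,0,0.6],[0,0,0,1,0,0,0.6]],
  ],
)

```text
t: 27.2
tcp_pos: [0.5295, -0.0763, 0.2024]
tcp_rot: [-0.053, 0.999, -0.001, 0.003]
contact_force: [0.2, 0.9, 1.2]
grip_width: 0.616
```

```bash
python3 - <<'E'
from h import *
go(.463,-.092,.10,95.8)
shot("7"); crop("pics/top7.png",270,410,150,310,4,"pics/c7.png");crop("pics/side7.png",220,380,170,290,4,"pics/s7.png")
E
```

```text
t 27.2 tcp [ 0.5295 -0.0763  0.2024] ang 96.1 q6 -1.69 grip 0.616 F [0.2 0.9 1.2]
 turn [-0.003  0.008  0.006]  shift [ 1.355 -0.179  2.048]
```

View pics/c7.png

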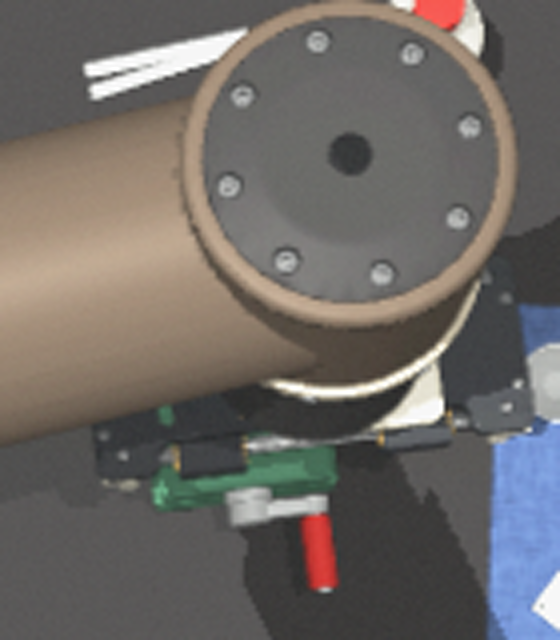

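View pics/s7.png

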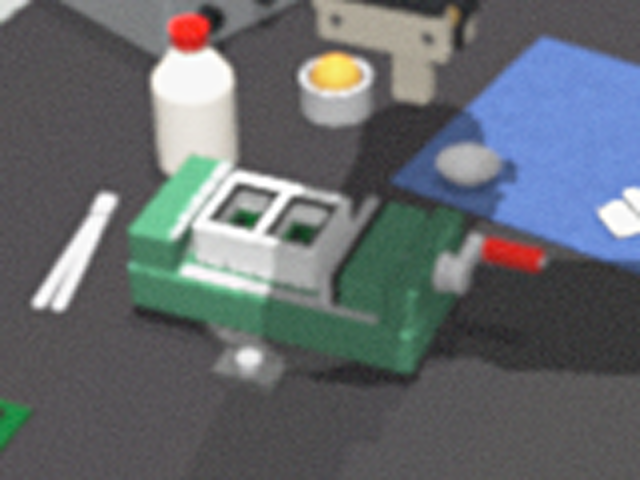

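>>> arm_command(
  plan=[
    [[0,0,0,0.7,-0.18,0.2,0.5],[0,0,0,0.6,0,0.6,0.5],[0,0,0,0,0,0.6,0.5],[0,0,0,0,0,0,0.5],[0,0,0,0,0,0,0.5]],
  ],
)

```text
t: 27.92
tcp_pos: [0.4636, -0.0928, 0.1339]
tcp_rot: [-0.053, 0.999, -0.001, 0.006]
contact_force: [0.7, 0.5, -0.1]
grip_width: 0.499
```

```bash
python3 - <<'E'
from h import *
go(.4645,-.0922,.054,95.9)
shot("8"); crop("pics/top8.png",270,410,150,310,4,"pics/c8.png");crop("pics/side8.png",220,380,170,290,4,"pics/s8.png")
E
python3 mh.py 8 290 370 170 260 .082
```

```text
t 27.93 tcp [ 0.4636 -0.0928  0.1339] ang 96.1 q6 -1.69 grip 0.499 F [ 0.7  0.5 -0.1]
 turn [-0.002  0.015  0.004]  shift [-0.019  0.011  1.598]
outer [6.151e+02 3.000e-01] [91.  11.9] 6.1
outer [635.5 -81. ] [67.6  9.6] 6.5
outer [624.8 -40.8] [88.1 66.8] 6.0
hole [645.3 -38.5] [38.3 53.9] 6.1
outer [677.9 -34.6] [ 8.9 90.5] 6.0
```

View pics/c8.png

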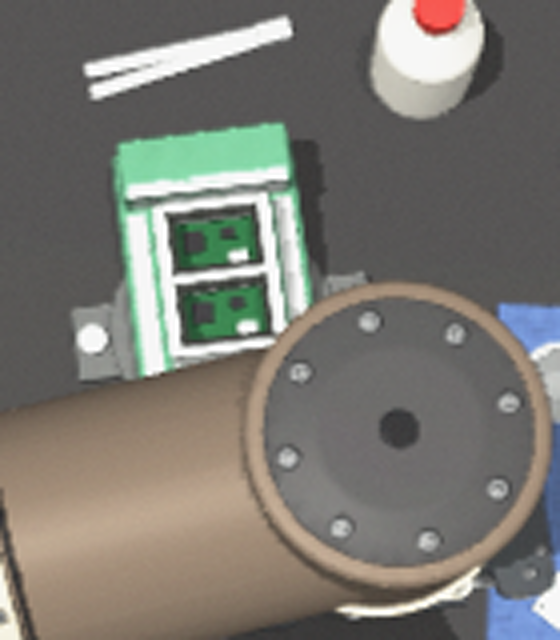

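View pics/s8.png

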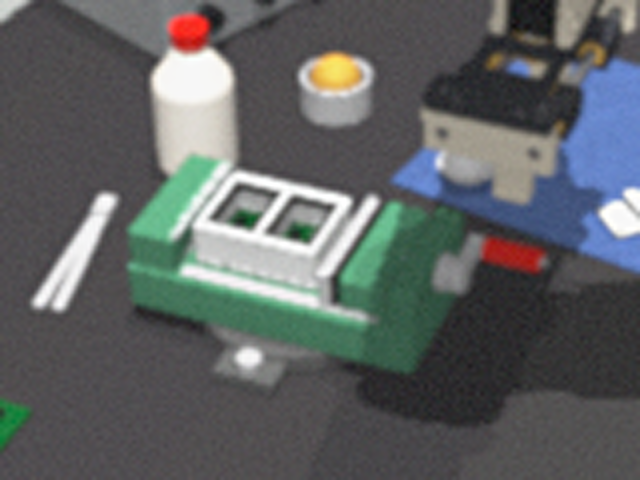

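>>> arm_command(
  plan=[
    [[0,0.01,0,0,0,0.6,0.5],[0,0,0,0,0,0.6,0.5],[0,0,0,0,0,0.3,0.5],[0,0,0,0,0,0,0.5],[0,0,0,0,0,0,0.5]],
  ],
  force=20,
)

```text
t: 28.65
tcp_pos: [0.47, -0.0919, 0.0617]
tcp_rot: [-0.054, 0.999, -0.001, 0.006]
contact_force: [1.2, -0.1, 1.0]
grip_width: 0.501
```

```bash
python3 - <<'E'
from h import *
go(.4645,-.0922,.054,95.9)
E
```

```text
t 28.65 tcp [ 0.47   -0.0919  0.0617] ang 96.1 q6 -1.69 grip 0.501 F [ 1.2 -0.1  1. ]
 turn [-0.002  0.016  0.005]  shift [0.109 0.005 0.154]
```

>>> arm_command(
  plan=[
    [[0,0.016,0,0.11,0,0.16,0.5],[0,0,0,0,0,0,0.5],[0,0,0,0,0,0,0],[0,0,0,0,0,0,0],[0,0,0,0,0,0,0],[0,0,0,0,0,0,0]],
  ],
)

```text
t: 29.4
tcp_pos: [0.4656, -0.0922, 0.0551]
tcp_rot: [-0.054, 0.999, -0.001, 0.002]
contact_force: [0.4, 1.0, 0.4]
grip_width: 0.176
```

```bash
python3 - <<'E'
from h import *
go(.4645,-.0922,.054,95.9)
shot("9"); crop("pics/side9.png",250,410,170,290,4,"pics/s9.png")
E
```

```text
t 29.4 tcp [ 0.4656 -0.0922  0.0551] ang 96.2 q6 -1.69 grip 0.176 F [0.4 1.  0.4]
 turn [-0.002  0.004  0.006]  shift [0.023 0.001 0.023]
```

View pics/s9.png

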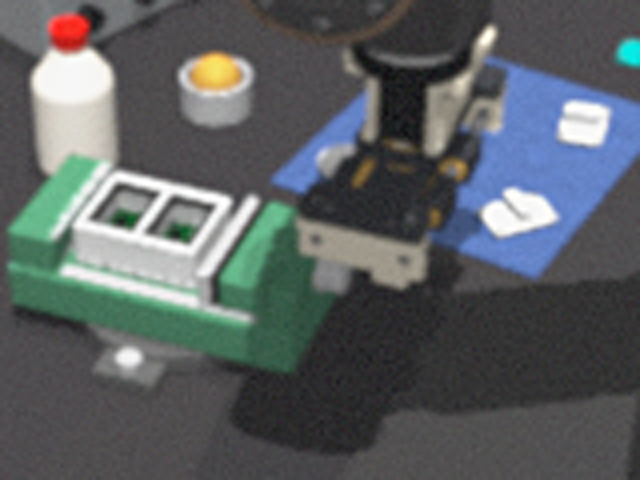

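```bash
cat > crank.py <<'E'
from h import *
import sys
C0=np.array([.4656,-.0922,.0551]); yv=np.array([-.103,.995,0]); C=C0+.035*yv
def plan(step=15,n=10,target=None,rad=None):
    s=r.read_state(); p=np.array(s["tcp_pos"]); d=p-C
    y=d@yv; z=d[2]; a=np.arctan2(-y,z); R0=np.hypot(y,z); xv=np.array([.995,.103,0])
    M=R.from_quat(s["tcp_rot"]).as_matrix()
    print("t",round(s["t"],2),"a mod 2pi",round(a%(2*np.pi),3),"deg",round(np.degrees(a)%360,1),"R",round(R0*1000,1),"xerr mm",round((d@xv)*1000,1),"F",np.round(s["contact_force"],1),"grip",round(s["grip_width"],3),"rot",np.round(R.from_matrix(M).as_quat(),3))
    cur=p; rows=[]
    for i in range(1,n+1):
        b=a+np.radians(step)*i
        # aim at the true circle
        tgt=C+.035*(-np.sin(b)*yv+np.cos(b)*np.array([0,0,1])) 
        q=M.T@(tgt-cur)/.05; cur=tgt
        rows.append([0,0,0,round(q[0],2) if i==1 else 0,round(q[1],2),round(q[2],2),0])
    print(rows)
plan(float(sys.argv[1]),int(sys.argv[2]))
E
python3 crank.py 15 6
```

```text
t 29.5 a mod 2pi 1.57 deg 89.9 R 35.0 xerr mm 0.1 F [-0.2  2.3 -0.3] grip 0.174 rot [-0.054  0.999 -0.001  0.002]
[[0, 0, 0, np.float64(0.0), np.float64(0.02), np.float64(0.18), 0], [0, 0, 0, 0, np.float64(0.07), np.float64(0.17), 0], [0, 0, 0, 0, np.float64(0.11), np.float64(0.14), 0], [0, 0, 0, 0, np.float64(0.15), np.float64(0.11), 0], [0, 0, 0, 0, np.float64(0.17), np.float64(0.07), 0], [0, 0, 0, 0, np.float64(0.18), np.float64(0.02), 0]]
```

>>> arm_command(
  plan=[
    [[0,0,0,0,0.02,0.18,0],[0,0,0,0,0.07,0.17,0],[0,0,0,0,0.11,0.14,0],[0,0,0,0,0.15,0.11,0]],
  ],
)

```text
t: 30.0
tcp_pos: [0.4642, -0.0727, 0.0244]
tcp_rot: [-0.054, 0.999, 0.0, 0.003]
contact_force: [-6.0, 5.6, 19.4]
grip_width: 0.172
```

```bash
sed -i 's/round(q\[\(.\)\],2)/round(float(q[\1]),2)/g' crank.py; python3 crank.py 15 8
```

```text
t 30.0 a mod 2pi 2.675 deg 153.3 R 34.3 xerr mm 0.6 F [-6.   5.6 19.4] grip 0.172 rot [-0.054  0.999  0.     0.003]
[[0, 0, 0, 0.01, 0.17, 0.07, 0], [0, 0, 0, 0, 0.18, 0.01, 0], [0, 0, 0, 0, 0.18, -0.03, 0], [0, 0, 0, 0, 0.16, -0.08, 0], [0, 0, 0, 0, 0.14, -0.12, 0], [0, 0, 0, 0, 0.1, -0.15, 0], [0, 0, 0, 0, 0.06, -0.17, 0], [0, 0, 0, 0, 0.01, -0.18, 0]]
```

>>> arm_command(
  plan=[
    [[0,0,0,0,0.17,0.0,0],[0,0,0,0,0.18,0.0,0],[0,0,0,0,0.18,-0.04,0],[0,0,0,0,0.16,-0.08,0],[0,0,0,0,0.14,-0.12,0]],
  ],
)

```text
t: 30.62
tcp_pos: [0.459, -0.0304, 0.0342]
tcp_rot: [-0.053, 0.999, -0.0, 0.001]
contact_force: [1.1, -7.6, 1.6]
grip_width: 0.174
```

```bash
python3 crank.py 15 8
```

```text
t 30.62 a mod 2pi 4.057 deg 232.4 R 34.2 xerr mm -0.2 F [ 1.1 -7.6  1.6] grip 0.174 rot [-0.053  0.999 -0.     0.001]
[[0, 0, 0, -0.0, 0.1, -0.15, 0], [0, 0, 0, 0, 0.05, -0.18, 0], [0, 0, 0, 0, 0.0, -0.18, 0], [0, 0, 0, 0, -0.05, -0.18, 0], [0, 0, 0, 0, -0.09, -0.16, 0], [0, 0, 0, 0, -0.13, -0.13, 0], [0, 0, 0, 0, -0.16, -0.09, 0], [0, 0, 0, 0, -0.18, -0.05, 0]]
```

>>> arm_command(
  plan=[
    [[0,0,0,0,0.09,-0.15,0],[0,0,0,0,0.04,-0.18,0],[0,0,0,0,0,-0.18,0],[0,0,0,0,-0.06,-0.18,0],[0,0,0,0,-0.1,-0.15,0],[0,0,0,0,-0.14,-0.12,0],[0,0,0,0,-0.17,-0.08,0]],
  ],
)

```text
t: 31.5
tcp_pos: [0.4608, -0.0468, 0.0906]
tcp_rot: [-0.054, 0.999, 0.001, 0.002]
contact_force: [2.6, 1.4, -7.6]
grip_width: 0.177
```

```bash
python3 crank.py 15 10
```

```text
t 31.5 a mod 2pi 5.993 deg 343.4 R 37.0 xerr mm -0.1 F [ 2.6  1.4 -7.6] grip 0.177 rot [-0.054  0.999  0.001  0.002]
[[0, 0, 0, -0.0, -0.19, 0.01, 0], [0, 0, 0, 0, -0.18, 0.02, 0], [0, 0, 0, 0, -0.17, 0.06, 0], [0, 0, 0, 0, -0.15, 0.11, 0], [0, 0, 0, 0, -0.12, 0.14, 0], [0, 0, 0, 0, -0.08, 0.17, 0], [0, 0, 0, 0, -0.03, 0.18, 0], [0, 0, 0, 0, 0.02, 0.18, 0], [0, 0, 0, 0, 0.06, 0.17, 0], [0, 0, 0, 0, 0.11, 0.15, 0]]
```

>>> arm_command(
  plan=[
    [[0,0,0,0,-0.19,-0.01,0],[0,0,0,0,-0.18,0.03,0],[0,0,0,0,-0.17,0.06,0],[0,0,0,0,-0.14,0.11,0],[0,0,0,0,-0.11,0.14,0],[0,0,0,0,-0.07,0.17,0],[0,0,0,0,-0.02,0.18,0],[0,0,0,0,0.03,0.18,0]],
  ],
)

```text
t: 32.5
tcp_pos: [0.4658, -0.0907, 0.0453]
tcp_rot: [-0.052, 0.999, 0.003, 0.003]
contact_force: [-3.2, 12.8, 7.1]
grip_width: 0.176
```

```bash
sed -i 's/^def plan/C[2]+=.0013\ndef plan/' crank.py; python3 crank.py 15 10
```

```text
t 32.5 a mod 2pi 1.891 deg 108.4 R 35.4 xerr mm 0.4 F [-3.2 12.8  7.1] grip 0.176 rot [-0.052  0.999  0.003  0.003]
[[0, 0, 0, 0.01, 0.09, 0.16, 0], [0, 0, 0, 0, 0.12, 0.14, 0], [0, 0, 0, 0, 0.15, 0.1, 0], [0, 0, 0, 0, 0.17, 0.06, 0], [0, 0, 0, 0, 0.18, 0.01, 0], [0, 0, 0, 0, 0.18, -0.03, 0], [0, 0, 0, 0, 0.17, -0.08, 0], [0, 0, 0, 0, 0.14, -0.12, 0], [0, 0, 0, 0, 0.1, -0.15, 0], [0, 0, 0, 0, 0.06, -0.17, 0]]
```

>>> arm_command(
  plan=[
    [[0,0,0,0,0.09,0.16,0],[0,0,0,0,0.12,0.13,0],[0,0,0,0,0.15,0.09,0],[0,0,0,0,0.17,0.05,0],[0,0,0,0,0.18,0,0],[0,0,0,0,0.18,-0.04,0],[0,0,0,0,0.17,-0.09,0],[0,0,0,0,0.13,-0.13,0]],
  ],
)

```text
t: 33.5
tcp_pos: [0.4589, -0.0306, 0.0349]
tcp_rot: [-0.052, 0.999, 0.003, 0.001]
contact_force: [1.2, 3.4, -5.7]
grip_width: 0.175
```

```bash
python3 crank.py 15 10
```

```text
t 33.5 a mod 2pi 4.038 deg 231.3 R 34.5 xerr mm -0.4 F [ 1.2  3.4 -5.7] grip 0.175 rot [-0.052  0.999  0.003  0.001]
[[0, 0, 0, -0.01, 0.1, -0.15, 0], [0, 0, 0, 0, 0.05, -0.18, 0], [0, 0, 0, 0, 0.0, -0.18, 0], [0, 0, 0, 0, -0.04, -0.18, 0], [0, 0, 0, 0, -0.09, -0.16, 0], [0, 0, 0, 0, -0.13, -0.13, 0], [0, 0, 0, 0, -0.16, -0.1, 0], [0, 0, 0, 0, -0.18, -0.05, 0], [0, 0, 0, 0, -0.18, -0.0, 0], [0, 0, 0, 0, -0.18, 0.04, 0]]
```

>>> arm_command(
  plan=[
    [[0,0,0,0,0.1,-0.15,0],[0,0,0,0,0.05,-0.18,0],[0,0,0,0,0,-0.18,0],[0,0,0,0,-0.05,-0.18,0],[0,0,0,0,-0.1,-0.16,0],[0,0,0,0,-0.14,-0.13,0],[0,0,0,0,-0.17,-0.09,0],[0,0,0,0,-0.18,-0.04,0],[0,0,0,0,-0.18,0.01,0]],
  ],
)

```text
t: 34.62
tcp_pos: [0.4627, -0.0666, 0.0924]
tcp_rot: [-0.051, 0.999, 0.004, 0.002]
contact_force: [5.7, 7.5, -19.1]
grip_width: 0.174
```

```bash
python3 crank.py 15 10
```

```text
t 34.62 a mod 2pi 0.252 deg 14.4 R 37.1 xerr mm -0.2 F [  5.7   7.5 -19.1] grip 0.174 rot [-0.051  0.999  0.004  0.002]
[[0, 0, 0, -0.0, -0.16, 0.11, 0], [0, 0, 0, 0, -0.15, 0.11, 0], [0, 0, 0, 0, -0.11, 0.14, 0], [0, 0, 0, 0, -0.07, 0.17, 0], [0, 0, 0, 0, -0.03, 0.18, 0], [0, 0, 0, 0, 0.02, 0.18, 0], [0, 0, 0, 0, 0.07, 0.17, 0], [0, 0, 0, 0, 0.11, 0.15, 0], [0, 0, 0, 0, 0.14, 0.11, 0], [0, 0, 0, 0, 0.17, 0.07, 0]]
```

>>> arm_command(
  plan=[
    [[0,0,0,0,-0.17,0.11,0],[0,0,0,0,-0.15,0.11,0],[0,0,0,0,-0.11,0.14,0],[0,0,0,0,-0.07,0.17,0],[0,0,0,0,-0.02,0.18,0],[0,0,0,0,0.03,0.18,0]],
  ],
)

```text
t: 35.38
tcp_pos: [0.4653, -0.0908, 0.0477]
tcp_rot: [-0.049, 0.999, 0.006, 0.003]
contact_force: [-2.4, 4.9, 3.8]
grip_width: 0.177
```

```bash
python3 crank.py 15 10
```

```text
t 35.38 a mod 2pi 1.824 deg 104.5 R 34.7 xerr mm -0.1 F [-2.4  4.9  3.8] grip 0.177 rot [-0.049  0.999  0.006  0.003]
[[0, 0, 0, -0.0, 0.06, 0.17, 0], [0, 0, 0, 0, 0.11, 0.15, 0], [0, 0, 0, 0, 0.14, 0.11, 0], [0, 0, 0, 0, 0.17, 0.07, 0], [0, 0, 0, 0, 0.18, 0.03, 0], [0, 0, 0, 0, 0.18, -0.02, 0], [0, 0, 0, 0, 0.17, -0.07, 0], [0, 0, 0, 0, 0.15, -0.11, 0], [0, 0, 0, 0, 0.11, -0.14, 0], [0, 0, 0, 0, 0.07, -0.17, 0]]
```

>>> arm_command(
  plan=[
    [[0,0,0,0,0.07,0.17,0],[0,0,0,0,0.11,0.14,0],[0,0,0,0,0.14,0.11,0],[0,0,0,0,0.17,0.06,0],[0,0,0,0,0.18,0.01,0],[0,0,0,0,0.18,-0.03,0]],
  ],
)

```text
t: 36.12
tcp_pos: [0.4606, -0.0478, 0.0241]
tcp_rot: [-0.05, 0.999, 0.005, 0.003]
contact_force: [1.0, -3.4, 0.7]
grip_width: 0.175
```

```bash
python3 crank.py 10 8
```

```text
t 36.12 a mod 2pi 3.432 deg 196.7 R 33.7 xerr mm -0.4 F [ 1.  -3.4  0.7] grip 0.175 rot [-0.05   0.999  0.005  0.003]
[[0, 0, 0, -0.01, 0.12, -0.02, 0], [0, 0, 0, 0, 0.1, -0.06, 0], [0, 0, 0, 0, 0.09, -0.08, 0], [0, 0, 0, 0, 0.08, -0.1, 0], [0, 0, 0, 0, 0.06, -0.11, 0], [0, 0, 0, 0, 0.04, -0.12, 0], [0, 0, 0, 0, 0.02, -0.12, 0], [0, 0, 0, 0, -0.0, -0.12, 0]]
```

>>> arm_command(
  plan=[
    [[0,0,0,0,0.12,-0.03,0],[0,0,0,0,0.1,-0.06,0],[0,0,0,0,0.09,-0.08,0],[0,0,0,0,0.04,-0.05,0]],
  ],
)

```text
t: 36.62
tcp_pos: [0.4585, -0.0313, 0.0358]
tcp_rot: [-0.05, 0.999, 0.003, 0.002]
contact_force: [10.2, -24.3, -11.8]
grip_width: 0.176
```

```bash
python3 crank.py 5 4
```

```text
t 36.62 a mod 2pi 4.046 deg 231.8 R 33.4 xerr mm -0.8 F [ 10.2 -24.3 -11.8] grip 0.176 rot [-0.05   0.999  0.003  0.002]
[[0, 0, 0, -0.02, 0.06, -0.03, 0], [0, 0, 0, 0, 0.03, -0.05, 0], [0, 0, 0, 0, 0.03, -0.05, 0], [0, 0, 0, 0, 0.02, -0.06, 0]]
```

>>> arm_command(
  plan=[
    [[0,0,0,0,0,0,0],[0,0,0,0,0,0,0.4],[0,0,0,0,0,0,0.4],[0,0,0,0,0,0,0.4],[0,0,0,0,0,-0.6,0.4],[0,0,0,0,0,-0.9,0.4],[0,0,0,0,0,-0.9,0.4],[0,0,0,0,0,-0.6,0.4],[0,0,0,0,0,0,0.4]],
  ],
)

```text
t: 37.75
tcp_pos: [0.4581, -0.031, 0.191]
tcp_rot: [-0.051, 0.999, 0.003, 0.003]
contact_force: [-0.0, -0.8, -1.0]
grip_width: 0.402
```

```bash
python3 - <<'E'
from h import *
go(.4406,-.2444,.10,)
shot("10"); crop("pics/top10.png",270,510,150,330,3.3,"pics/c10.png");crop("pics/side10.png",220,380,170,290,4,"pics/s10.png")
E
python3 mh.py 10 290 370 170 260 .082
```

```text
t 37.75 tcp [ 0.4581 -0.031   0.191 ] ang 95.9 q6 -1.83 grip 0.402 F [-0.  -0.8 -1. ]
 turn [ 0.008  0.008 -0.   ]  shift [ 0.784 -4.211  1.82 ]
outer [645.6   3.7] [29.5 11.8] 7.0
outer [646.7 -80.1] [45.3  9.1] 5.4
outer [661.7 -33.5] [88.9 55.9] 85.1
```

View pics/c10.png

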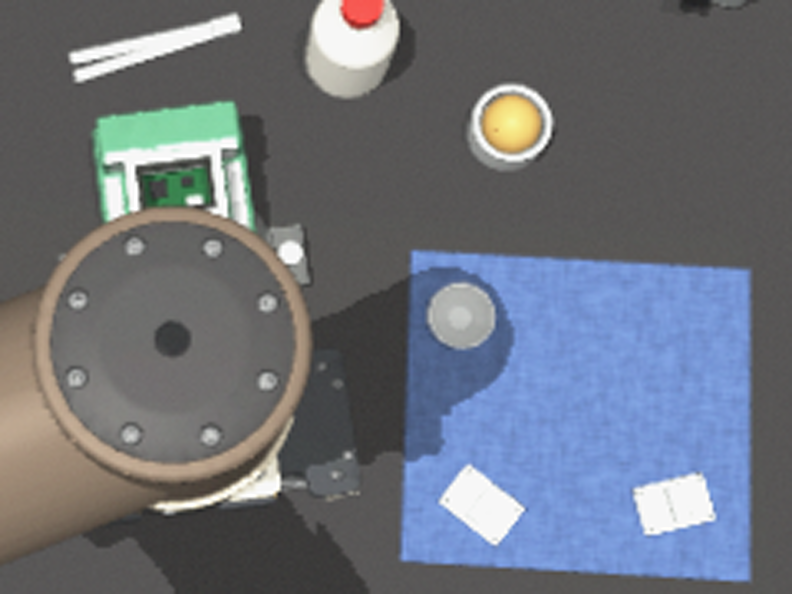

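View pics/s10.png

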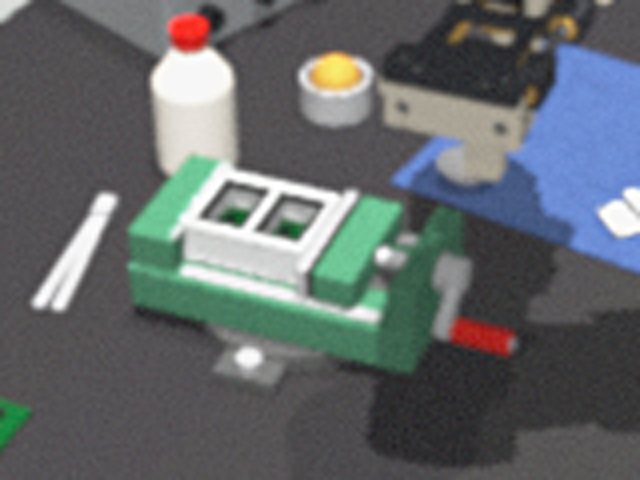

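```bash
python3 mh.py 10 395 440 280 322 .0077; python3 mh.py 10 455 495 285 320 .0077; python3 -c "
from h import *
go(.4406,-.2444,.10,50)"
```

```text
outer [ 440.4 -244.6] [50.7 35.1] 50.7
outer [ 438.3 -377.3] [34.6 51.4] 12.2
t 37.85 tcp [ 0.4566 -0.0313  0.1885] ang 95.8 q6 -1.83 grip 0.399 F [ 0.4 -0.1  0.1]
 turn [ 8.000e-03 -1.000e-03  1.018e+00]  shift [-2.495 -3.47   1.771]
```

View pics/mh.png

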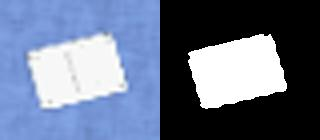

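>>> arm_command(
  plan=[
    [[0,0,0.21,0,0,0,0.4],[0,0,0.21,0,0,0,0.4],[0,0,0.21,0,0,0,0.4],[0,0,0.21,0,0,0,0.4],[0,0,0.19,0,0,0,0.4],[0,0,0,-0.62,-0.86,0,0.4],[0,0,0,-0.62,-0.86,0,0.4],[0,0,0,-0.62,-0.86,0,0.4],[0,0,0,-0.6,-0.8,0.2,0.4],[0,0,0,0,0,0.6,0.4]],
  ],
  force=25,
)

```text
t: 39.1
tcp_pos: [0.4276, -0.2439, 0.1346]
tcp_rot: [0.358, 0.934, -0.002, -0.009]
contact_force: [0.5, 0.2, -1.3]
grip_width: 0.403
```

```bash
python3 -c "
from h import *
go(.4405,-.2445,.06,50.6)"
```

```text
t 39.1 tcp [ 0.4276 -0.2439  0.1346] ang 48.1 q6 -2.18 grip 0.403 F [ 0.5  0.2 -1.3]
 turn [-0.012 -0.021 -0.057]  shift [-0.206  0.154  1.492]
```

>>> arm_command(
  plan=[
    [[-0.012,-0.02,-0.057,-0.2,0.15,0.3,0.4],[0,0,0,0,0,0.6,0.4],[0,0,0,0,0,0.3,0.4],[0,0,0,0,0,0,0.4],[0,0,0,0,0,0,0.4]],
  ],
)

```text
t: 39.72
tcp_pos: [0.4332, -0.2449, 0.0642]
tcp_rot: [0.338, 0.941, -0.001, -0.008]
contact_force: [0.0, -0.4, -0.8]
grip_width: 0.401
```

```bash
python3 -c "
from h import *
go(.4405,-.2445,.0105,50.6)
shot('11'); crop('pics/top11.png',360,480,250,340,5,'pics/c11.png');crop('pics/side11.png',310,450,170,270,5,'pics/s11.png')"
```

```text
t 39.73 tcp [ 0.4332 -0.2449  0.0642] ang 50.5 q6 -2.14 grip 0.401 F [ 0.  -0.4 -0.8]
 turn [-0.009 -0.018 -0.003]  shift [-0.107  0.098  1.074]
```

View pics/s11.png

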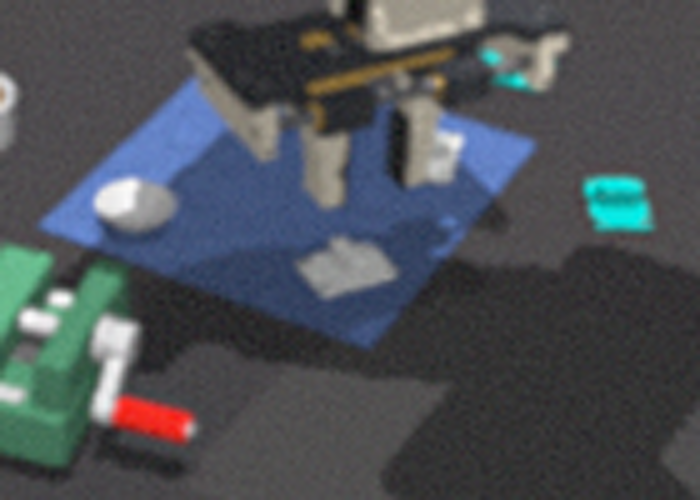

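>>> arm_command(
  plan=[
    [[-0.009,-0.018,0,-0.1,0.1,0,0.4],[0,0,0,0,0,0.3,0.4],[0,0,0,0,0,0.35,0.4],[0,0,0,0,0,0,0.4],[0,0,0,0,0,0,0.4]],
  ],
)

```text
t: 40.45
tcp_pos: [0.445, -0.2444, 0.0351]
tcp_rot: [0.338, 0.941, 0.001, 0.006]
contact_force: [-0.4, -0.1, -0.0]
grip_width: 0.398
```

```bash
python3 -c "
from h import *
go(.4405,-.2445,.0105,50.6)"
```

```text
t 40.45 tcp [ 0.445  -0.2444  0.0351] ang 50.5 q6 -2.15 grip 0.398 F [-0.4 -0.1 -0. ]
 turn [ 0.008  0.013 -0.002]  shift [ 0.068 -0.059  0.492]
```

>>> arm_command(
  plan=[
    [[0.005,0.008,0,0.04,-0.04,0.2,0.4],[0,0,0,0,0,0.2,0.4],[0,0,0,0,0,0,0.4],[0,0,0,0,0,0,0.4]],
  ],
)

```text
t: 40.95
tcp_pos: [0.443, -0.2448, 0.0148]
tcp_rot: [0.338, 0.941, 0.0, 0.003]
contact_force: [0.3, 0.6, -0.2]
grip_width: 0.4
```

```bash
python3 -c "
from h import *
go(.4405,-.2445,.0105,50.6)"
```

```text
t 40.95 tcp [ 0.443  -0.2448  0.0148] ang 50.5 q6 -2.14 grip 0.4 F [ 0.3  0.6 -0.2]
 turn [ 0.003  0.006 -0.002]  shift [ 0.042 -0.026  0.085]
```

>>> arm_command(
  plan=[
    [[0.003,0.006,0,0.03,-0.02,0.06,0.4],[0,0,0,0,0,0,0.4],[0,0,0,0,0,0,0],[0,0,0,0,0,0,0],[0,0,0,0,0,0,0],[0,0,0,0,0,0,0]],
  ],
)

```text
t: 41.7
tcp_pos: [0.4414, -0.2447, 0.012]
tcp_rot: [0.338, 0.941, 0.0, 0.0]
contact_force: [-0.3, 0.2, 0.2]
grip_width: 0.105
```

```bash
python3 -c "
from h import *
go(.4405,-.2445,.0105,50.6)"
```

```text
t 41.7 tcp [ 0.4414 -0.2447  0.012 ] ang 50.5 q6 -2.14 grip 0.105 F [-0.3  0.2  0.2]
 turn [ 0.001  0.001 -0.002]  shift [ 0.016 -0.008  0.03 ]
```

>>> arm_command(
  plan=[
    [[0,0,0,0,0,-0.3,0],[0,0,0,0,0,-0.7,0],[0,0,0,0,0,-0.8,0],[0,0,0,0,0,-0.8,0],[0,0,0,0,0,-0.2,0],[0,0,0,0,0,0,0]],
  ],
)

```text
t: 42.45
tcp_pos: [0.4408, -0.2447, 0.1606]
tcp_rot: [0.338, 0.941, 0.0, 0.001]
contact_force: [0.7, 0.8, -1.3]
grip_width: 0.109
```

```bash
python3 -c "
from h import *
go(.652,-.038,.16,95.9)
shot('12'); crop('pics/top12.png',280,480,170,320,4,'pics/c12.png');crop('pics/side12.png',290,430,150,250,5,'pics/s12.png')"
python3 mh.py 12 290 370 170 260 .082
```

```text
t 42.45 tcp [ 0.4408 -0.2447  0.1606] ang 50.5 q6 -2.14 grip 0.109 F [ 0.7  0.8 -1.3]
 turn [ 0.     0.003 -1.008]  shift [-4.628  3.679  0.011]
outer [642.1   3.3] [36.7 11.8] 6.2
outer [641.9 -80.5] [55.   9.1] 5.9
outer [654.7 -32.6] [88.7 71.1] 84.4
hole [652.9 -37.7] [38.3 53.8] 6.2
```

View pics/c12.png

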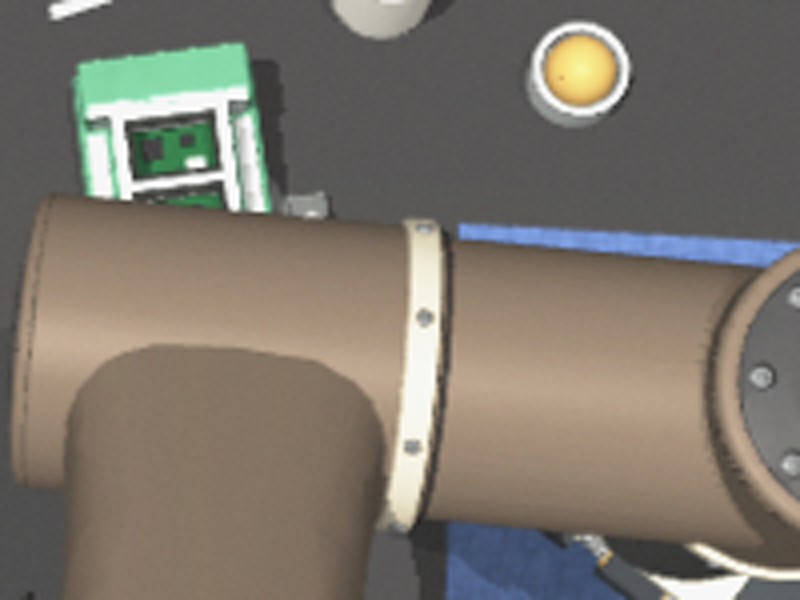

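View pics/s12.png

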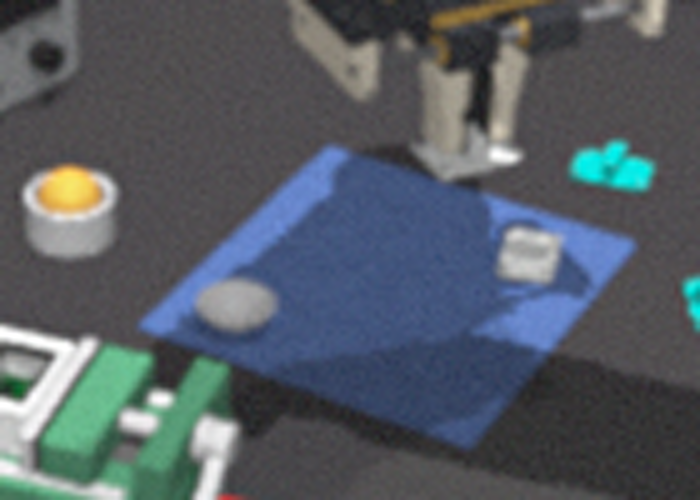

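View pics/mh.png

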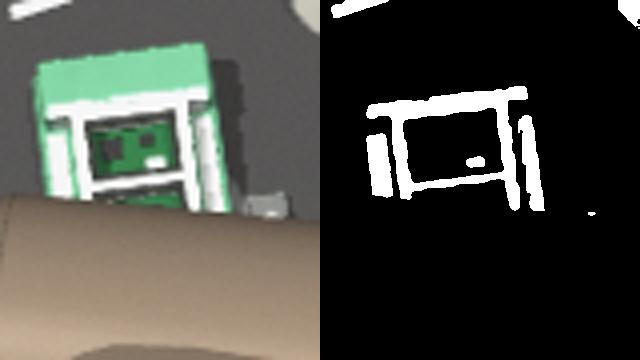

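>>> arm_command(
  plan=[
    [[0,0,-0.2,0,0,-0.2,0],[0,0,-0.2,0,0,0,0],[0,0,-0.2,0,0,0,0],[0,0,-0.2,0,0,0,0],[0,0,-0.2,0,0,0,0],[0,0,0,-0.8,0.6,0,0],[0,0,0,-0.8,0.6,0,0],[0,0,0,-0.8,0.6,0,0],[0,0,0,-0.8,0.6,0,0],[0,0,0,-0.8,0.6,0,0]],
  ],
  force=35,
)

```text
t: 43.8
tcp_pos: [0.6152, -0.0678, 0.1507]
tcp_rot: [-0.059, 0.998, 0.002, -0.014]
contact_force: [0.4, -0.9, 0.6]
grip_width: 0.108
```

```bash
python3 -c "
from h import *
go(.6537,-.0376,.14,96)"
```

```text
t 43.8 tcp [ 0.6152 -0.0678  0.1507] ang 96.7 q6 -1.65 grip 0.108 F [ 0.4 -0.9  0.6]
 turn [ 0.007 -0.036  0.016]  shift [-0.83   0.52   0.213]
```

>>> arm_command(
  plan=[
    [[0.005,-0.025,0.01,-0.3,0.2,0,0],[0,0,0,-0.3,0.15,0,0],[0,0,0,0,0,0,0],[0,0,0,0,0,0,0],[0,0,0,0,0,0,0]],
  ],
)

```text
t: 44.42
tcp_pos: [0.6424, -0.0458, 0.1444]
tcp_rot: [-0.055, 0.998, 0.0, -0.009]
contact_force: [-0.5, 0.8, -0.6]
grip_width: 0.108
```

```bash
python3 -c "
from h import *
go(.6537,-.0376,.11,96)"
```

```text
t 44.42 tcp [ 0.6424 -0.0458  0.1444] ang 96.3 q6 -1.69 grip 0.108 F [-0.5  0.8 -0.6]
 turn [ 0.002 -0.022  0.007]  shift [-0.241  0.14   0.689]
```

>>> arm_command(
  plan=[
    [[0,-0.02,0.006,-0.2,0.12,0,0],[0,0,0,0,0,0.3,0],[0,0,0,0,0,0.3,0],[0,0,0,0,0,0,0],[0,0,0,0,0,0,0]],
  ],
)

```text
t: 45.05
tcp_pos: [0.6513, -0.0392, 0.112]
tcp_rot: [-0.052, 0.999, 0.001, -0.001]
contact_force: [0.9, -0.3, 0.4]
grip_width: 0.105
```

```bash
python3 -c "
from h import *
go(.6537,-.0376,.0893,96)
shot('13'); crop('pics/top13.png',260,420,140,260,5,'pics/c13.png');crop('pics/side13.png',230,350,170,270,5,'pics/s13.png')"
```

```text
t 45.05 tcp [ 0.6513 -0.0392  0.112 ] ang 95.9 q6 -1.7 grip 0.105 F [ 0.9 -0.3  0.4]
 turn [ 0.002 -0.001 -0.001]  shift [-0.051  0.026  0.454]
```

View pics/s13.png

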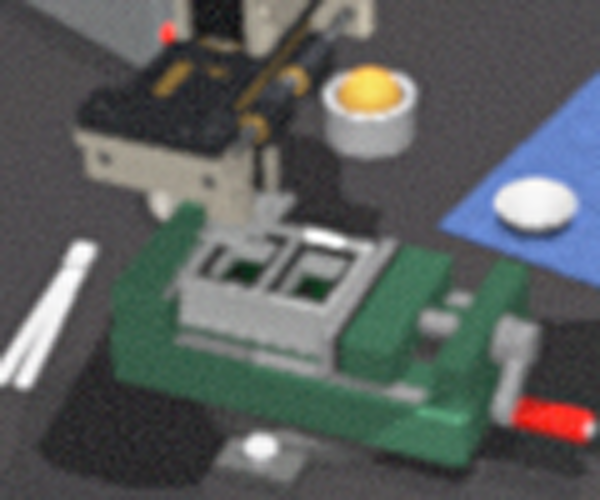

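View pics/c13.png

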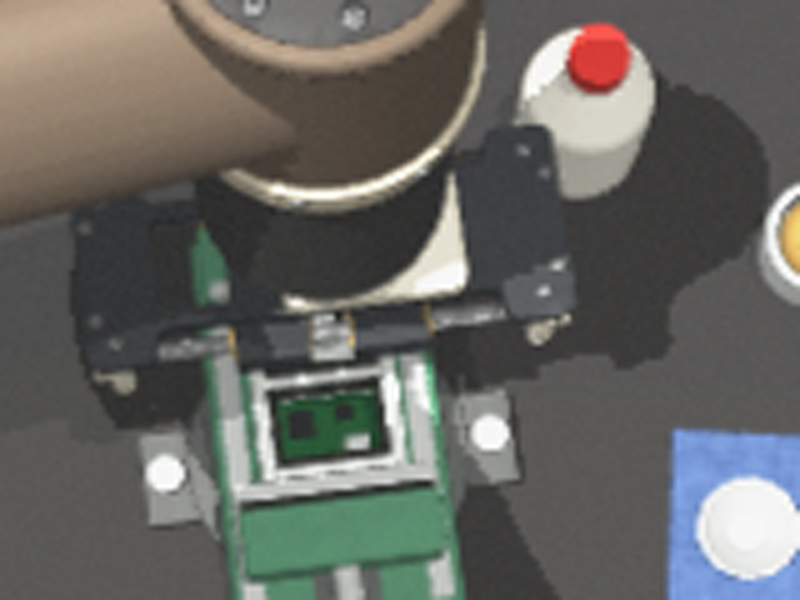

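```bash
python3 -c "
from h import *
crop('pics/side13.png',255,315,195,240,13,'pics/s13b.png')
P=cloud('side',np.load('pics/side13d.npy'))
for v in range(205,222,2): print(v,[ (u,int(P[v,u,0]*1000),int(P[v,u,1]*1000),int(P[v,u,2]*1000)) for u in range(276,292,3)])"
```

```text
205 [(276, 602, 41, 195), (279, 638, -26, 141), (282, 640, -43, 131), (285, 733, -205, 0), (288, 724, -208, 1), (291, 719, -218, -2)]
207 [(276, 603, 40, 188), (279, 637, -23, 137), (282, 641, -45, 122), (285, 729, -198, -1), (288, 720, -201, 0), (291, 713, -207, -1)]
209 [(276, 605, 39, 181), (279, 636, -21, 132), (282, 640, -42, 118), (285, 642, -59, 107), (288, 715, -192, 0), (291, 706, -196, 0)]
211 [(276, 642, -16, 128), (279, 639, -25, 123), (282, 638, -39, 114), (285, 635, -48, 109), (288, 709, -182, 0), (291, 701, -187, 0)]
213 [(276, 643, -17, 120), (279, 639, -25, 116), (282, 635, -33, 112), (285, 631, -42, 108), (288, 706, -177, -2), (291, 695, -176, 1)]
215 [(276, 648, -24, 107), (279, 643, -30, 105), (282, 635, -33, 106), (285, 647, -66, 81), (288, 698, -164, 0), (291, 690, -168, 0)]
217 [(276, 644, -18, 106), (279, 638, -22, 105), (282, 631, -25, 106), (285, 644, -61, 78), (288, 633, -59, 83), (291, 627, -64, 82)]
219 [(276, 641, -12, 105), (279, 633, -14, 106), (282, 654, -62, 67), (285, 641, -55, 76), (288, 631, -55, 80), (291, 626, -62, 77)]
221 [(276, 675, -62, 53), (279, 663, -60, 59), (282, 655, -62, 60), (285, 631, -39, 84), (288, 627, -48, 79), (291, 629, -66, 66)]
```

View pics/s13b.png

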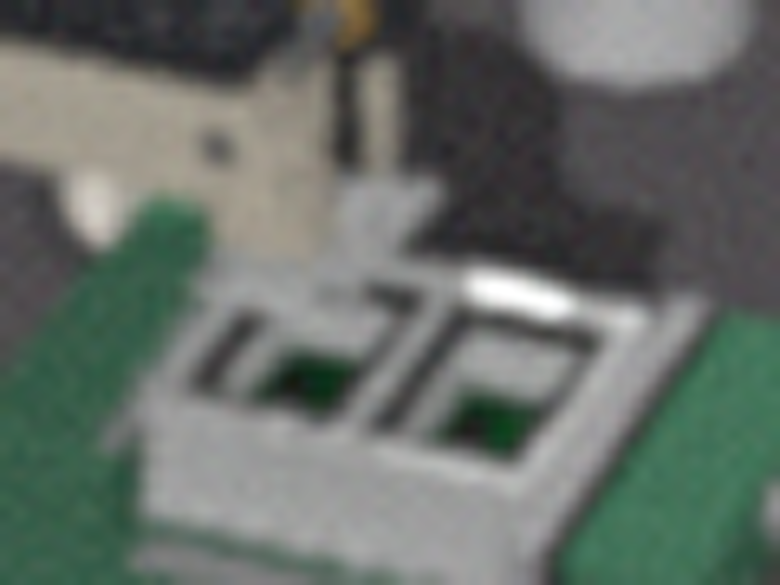

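```bash
python3 -c "
from h import *
f=lambda u,v,z:print(np.round(onz('side',255+(u+.5)/13-.5,195+(v+.5)/13-.5,z)*1000,1))
f(440,180,.106); f(400,250,.106); f(395,250,.1025);f(320,300,.106)
print('housing near-y corners of rim; expect')
a=np.radians(6.0);xv=np.array([np.cos(a),np.sin(a)]);yv=np.array([-xv[1],xv[0]]);c=np.array([632.6,-39.8])
print(np.round([c+43*xv+32*yv,c-43*xv+32*yv,c-43*xv-32*yv],1))
f(150,395,.082); f(500,490,.082)
cc=np.array([650.5,-39.1]);print(np.round([cc-16.5*xv-24.5*yv,cc-16.5*xv+24.5*yv],1))
"
```

```text
[636.2 -67.7 106. ]
[631.1 -42.6 106. ]
[634.6 -46.3 102.5]
[636.7 -20.4 106. ]
housing near-y corners of rim; expect
[[672.   -3.5]
 [586.5 -12.5]
 [593.2 -76.1]]
[668.5  -4.   82. ]
[589.6  -9.4  82. ]
[[636.7 -65.2]
 [631.5 -16.5]]
```

>>> arm_command(
  plan=[
    [[0,0,0,-0.04,0.02,0.1,0],[0,0,0,0,0,0.15,0],[0,0,0,0,0,0.05,0],[0,0,0,0,0,0,0],[0,0,0,0,0,0,0]],
  ],
)

```text
t: 45.78
tcp_pos: [0.6537, -0.0378, 0.0967]
tcp_rot: [-0.052, 0.999, 0.001, 0.0]
contact_force: [-0.3, 0.5, -1.3]
grip_width: 0.11
```

```bash
python3 -c "
from h import *
go(.6537,-.0376,.0893,96)"
```

```text
t 45.77 tcp [ 0.6537 -0.0378  0.0967] ang 95.9 q6 -1.7 grip 0.11 F [-0.3  0.5 -1.3]
 turn [ 0.002  0.    -0.001]  shift [-0.     0.003  0.148]
```

Laterally exact. Lower onto the gasket in small steps.

>>> arm_command(
  plan=[
    [[0,0,0,0,0,0.06,0],[0,0,0,0,0,0.06,0],[0,0,0,0,0,0.03,0],[0,0,0,0,0,0,0]],
  ],
)

```text
t: 46.28
tcp_pos: [0.6539, -0.0377, 0.089]
tcp_rot: [-0.052, 0.999, 0.001, 0.0]
contact_force: [-1.1, 0.6, 0.1]
grip_width: 0.106
```

>>> arm_command(
  plan=[
    [[0,0,0,0,0,0.05,0],[0,0,0,0,0,0.06,0],[0,0,0,0,0,0.06,0]],
  ],
  force=50,
)

```text
t: 46.65
tcp_pos: [0.6543, -0.0378, 0.0856]
tcp_rot: [-0.053, 0.999, 0.0, 0.001]
contact_force: [-12.7, 3.9, 28.0]
grip_width: 0.106
```

>>> arm_command(
  plan=[
    [[0,0,0,0,0,-0.02,0],[0,0,0,0,0,0,0.3],[0,0,0,0,0,0,0.3],[0,0,0,0,0,-0.3,0.3],[0,0,0,0,0,-0.8,0.3],[0,0,0,0,0,-0.8,0.3],[0,0,0,0.3,-0.6,0,0.3],[0,0,0,0.5,-1,0,0.4],[0,0,0,0.5,-1,0,0.4],[0,0,0,0.5,-1,0,0.4]],
  ],
  force=25,
)

```text
t: 47.9
tcp_pos: [0.5852, -0.2283, 0.1905]
tcp_rot: [-0.056, 0.998, -0.001, 0.004]
contact_force: [0.3, -0.9, -0.4]
grip_width: 0.396
```

```bash
python3 -c "
from h import *
go(.4383,-.3773,.10,102.2)
shot('14'); crop('pics/top14.png',290,390,160,260,6,'pics/c14.png');crop('pics/side14.png',240,320,180,250,8,'pics/s14.png')
d=np.load('pics/side14d.npy');P=cloud('side',d)"
python3 mh.py 14 455 495 285 320 .0077
```

```text
t 47.9 tcp [ 0.5852 -0.2283  0.1905] ang 96.5 q6 -1.4 grip 0.396 F [ 0.3 -0.9 -0.4]
 turn [-0.003  0.01  -0.127]  shift [ 3.501 -2.292  1.81 ]
outer [ 438.3 -377.3] [34.6 51.4] 12.4
```

View pics/s14.png

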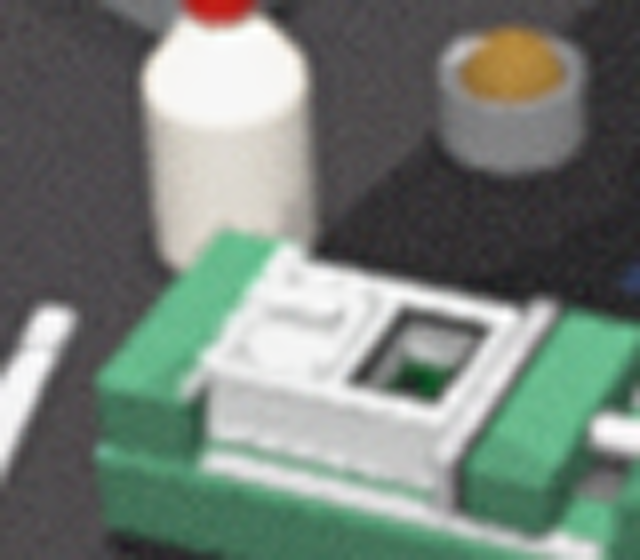

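View pics/c14.png

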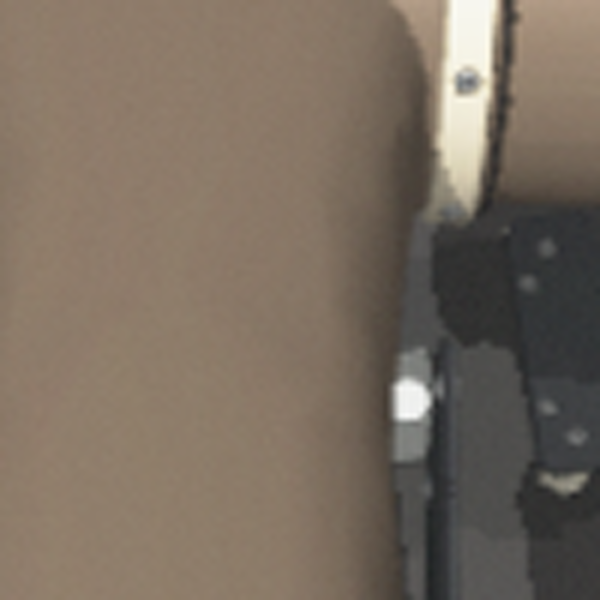

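>>> arm_command(
  plan=[
    [[0,0.01,-0.12,0,0,0,0.4],[0,0,0,0.9,-0.6,0,0.4],[0,0,0,0.9,-0.6,0.1,0.4],[0,0,0,0.9,-0.6,0.3,0.4],[0,0,0,0.7,-0.45,0.3,0.4],[0,0,0,0,0,0.4,0.4],[0,0,0,0,0,0,0.4],[0,0,0,0,0,0,0.4]],
  ],
)

```text
t: 49.0
tcp_pos: [0.4389, -0.3814, 0.1418]
tcp_rot: [-0.102, 0.995, -0.003, 0.003]
contact_force: [0.7, -0.6, -0.3]
grip_width: 0.4
```

```bash
python3 -c "
from h import *
go(.4383,-.3773,.0105,102.3)"
```

```text
t 49.0 tcp [ 0.4389 -0.3814  0.1418] ang 101.8 q6 -0.99 grip 0.4 F [ 0.7 -0.6 -0.3]
 turn [-0.009  0.006 -0.012]  shift [-0.005  0.082  2.625]
```

>>> arm_command(
  plan=[
    [[-0.007,0.005,-0.01,0,0.05,0.3,0.4],[0,0,0,0,0,0.8,0.4],[0,0,0,0,0,0.8,0.4],[0,0,0,0,0,0.1,0.4],[0,0,0,0,0,0,0.4],[0,0,0,0,0,0,0.4]],
  ],
)

```text
t: 49.75
tcp_pos: [0.4437, -0.3781, 0.0424]
tcp_rot: [-0.11, 0.994, -0.002, 0.003]
contact_force: [-0.9, -0.6, 0.5]
grip_width: 0.4
```

```bash
python3 -c "
from h import *
go(.4383,-.3773,.0105,102.3)"
```

```text
t 49.75 tcp [ 0.4437 -0.3781  0.0424] ang 102.6 q6 -0.98 grip 0.4 F [-0.9 -0.6  0.5]
 turn [-0.007  0.007  0.007]  shift [0.103 0.039 0.638]
```

>>> arm_command(
  plan=[
    [[-0.005,0.005,0.004,0.08,0.03,0.25,0.4],[0,0,0,0,0,0.3,0.4],[0,0,0,0,0,0,0.4],[0,0,0,0,0,0,0.4]],
  ],
)

```text
t: 50.25
tcp_pos: [0.4404, -0.3781, 0.015]
tcp_rot: [-0.108, 0.994, -0.001, 0.002]
contact_force: [-0.4, 0.1, 0.0]
grip_width: 0.399
```

```bash
python3 -c "
from h import *
go(.4383,-.3773,.0105,102.3)"
```

```text
t 50.25 tcp [ 0.4404 -0.3781  0.015 ] ang 102.4 q6 -0.98 grip 0.399 F [-0.4  0.1  0. ]
 turn [-0.004  0.006  0.002]  shift [0.038 0.025 0.091]
```

>>> arm_command(
  plan=[
    [[-0.003,0.005,0,0.03,0.02,0.06,0.4],[0,0,0,0,0,0,0.4],[0,0,0,0,0,0,0],[0,0,0,0,0,0,0],[0,0,0,0,0,0,0],[0,0,0,0,0,0,0]],
  ],
)

```text
t: 51.0
tcp_pos: [0.4391, -0.3777, 0.0125]
tcp_rot: [-0.108, 0.994, -0.001, 0.001]
contact_force: [1.0, 0.4, -0.2]
grip_width: 0.108
```

```bash
python3 -c "
from h import *
go(.4383,-.3773,.0105,102.3)"
```

```text
t 51.0 tcp [ 0.4391 -0.3777  0.0125] ang 102.4 q6 -0.98 grip 0.108 F [ 1.   0.4 -0.2]
 turn [-0.002  0.001  0.002]  shift [0.013 0.01  0.04 ]
```

>>> arm_command(
  plan=[
    [[0,0,0,0,0,-0.3,0],[0,0,0,0,0,-0.8,0],[0,0,0,0,0,-0.9,0],[0,0,0,0,0,-0.9,0],[0,0,0,0,0,-0.3,0],[0,0,0,0,0,0,0]],
  ],
  force=35,
)

```text
t: 51.75
tcp_pos: [0.4384, -0.3775, 0.1819]
tcp_rot: [-0.108, 0.994, -0.001, 0.001]
contact_force: [0.6, 0.5, -1.2]
grip_width: 0.11
```

```bash
python3 -c "
from h import *
go(.6131,-.0418,.15,96)
shot('15')"
python3 mh.py 15 290 370 170 270 .082
```

```text
t 51.75 tcp [ 0.4384 -0.3775  0.1819] ang 102.4 q6 -0.98 grip 0.11 F [ 0.6  0.5 -1.2]
 turn [-0.003  0.003  0.143]  shift [-4.176  6.312  0.637]
outer [536.5 -49.3] [23.  11.2] 4.6
outer [604.9 -41.9] [155.5  93.7] 6.1
hole [612.1 -41.9] [38.3 53.8] 6.3
```

View pics/mh.png

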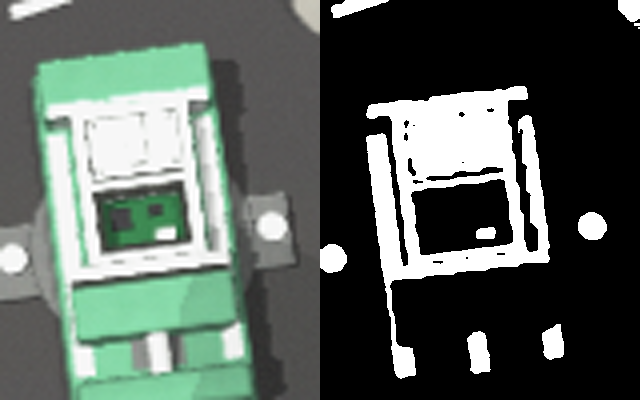

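View pics/side15.png

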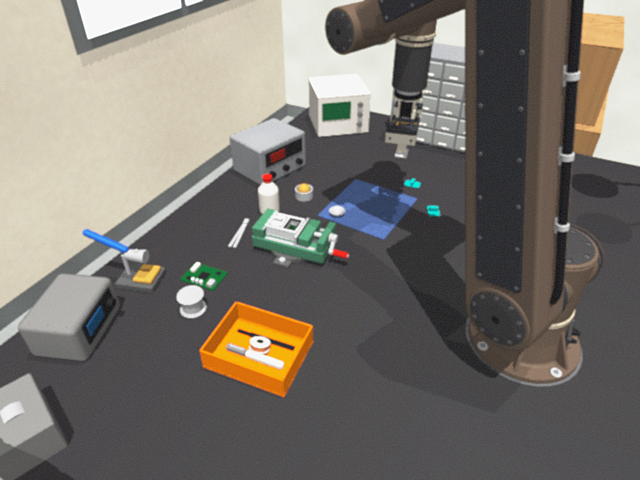

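>>> arm_command(
  plan=[
    [[0,0,0.14,0,0,0,0],[0,0,0,-0.62,0.94,0,0],[0,0,0,-0.62,0.94,0,0],[0,0,0,-0.62,0.94,0,0],[0,0,0,-0.62,0.94,0,0],[0,0,0,-0.62,0.94,0,0],[0,0,0,-0.55,0.85,0,0],[0,0,0,-0.2,0.3,0.2,0],[0,0,0,0,0,0,0],[0,0,0,0,0,0,0]],
  ],
)

```text
t: 53.1
tcp_pos: [0.5949, -0.0575, 0.1502]
tcp_rot: [-0.049, 0.999, 0.001, -0.015]
contact_force: [0.4, 0.5, 0.1]
grip_width: 0.108
```

```bash
python3 -c "
from h import *
go(.6128,-.0418,.11,96)"
```

```text
t 53.1 tcp [ 0.5949 -0.0575  0.1502] ang 95.6 q6 -1.69 grip 0.108 F [0.4 0.5 0.1]
 turn [ 0.005 -0.037 -0.008]  shift [-0.388  0.276  0.804]
```

>>> arm_command(
  plan=[
    [[0.003,-0.03,-0.006,-0.32,0.22,0,0],[0,0,0,0,0,0.2,0],[0,0,0,0,0,0.3,0],[0,0,0,0,0,0,0],[0,0,0,0,0,0,0]],
  ],
)

```text
t: 53.72
tcp_pos: [0.6094, -0.0472, 0.1229]
tcp_rot: [-0.05, 0.999, 0.0, -0.002]
contact_force: [0.3, -0.2, -0.9]
grip_width: 0.104
```

```bash
python3 -c "
from h import *
go(.6128,-.0418,.0965,96)"
```

```text
t 53.73 tcp [ 0.6094 -0.0472  0.1229] ang 95.7 q6 -1.71 grip 0.104 F [ 0.3 -0.2 -0.9]
 turn [ 0.001 -0.006 -0.007]  shift [-0.078  0.1    0.528]
```

>>> arm_command(
  plan=[
    [[0,-0.005,-0.005,-0.06,0.08,0,0],[0,0,0,0,0,0.2,0],[0,0,0,0,0,0.2,0],[0,0,0,0,0,0,0],[0,0,0,0,0,0,0]],
  ],
)

```text
t: 54.35
tcp_pos: [0.6123, -0.0425, 0.1018]
tcp_rot: [-0.052, 0.999, 0.001, 0.0]
contact_force: [0.4, -0.6, -1.8]
grip_width: 0.108
```

```bash
python3 -c "
from h import *
go(.6128,-.0418,.0965,96)
shot('16'); crop('pics/side16.png',255,315,195,240,13,'pics/s16.png')"
```

```text
t 54.35 tcp [ 0.6123 -0.0425  0.1018] ang 95.9 q6 -1.71 grip 0.108 F [ 0.4 -0.6 -1.8]
 turn [ 0.001  0.    -0.001]  shift [-0.011  0.014  0.105]
```

View pics/s16.png

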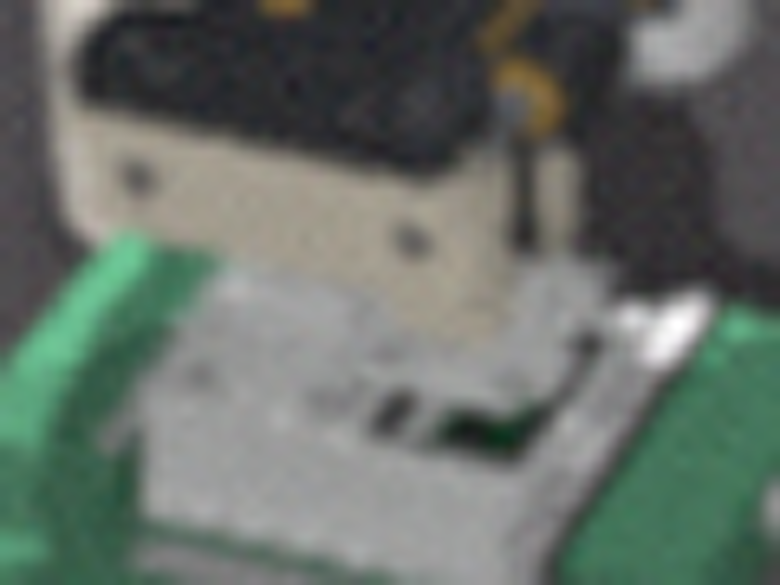

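The cover hovers level over the near opening. Lower it onto the gasket.

>>> arm_command(
  plan=[
    [[0,0,0,-0.01,0.01,0.1,0],[0,0,0,0,0,0.08,0],[0,0,0,0,0,0.05,0],[0,0,0,0,0,0,0]],
  ],
)

```text
t: 54.95
tcp_pos: [0.613, -0.0419, 0.0899]
tcp_rot: [-0.052, 0.999, 0.001, 0.0]
contact_force: [0.4, -0.2, 0.0]
grip_width: 0.104
```

```bash
python3 -c "
from h import *
go(.6128,-.0418,.0893,96)"
```

```text
t 54.95 tcp [ 0.613  -0.0419  0.0899] ang 95.9 q6 -1.71 grip 0.104 F [ 0.4 -0.2  0. ]
 turn [ 0.002  0.001 -0.001]  shift [0.003 0.003 0.012]
```

>>> arm_command(
  plan=[
    [[0,0,0,0,0,0.05,0],[0,0,0,0,0,0.06,0],[0,0,0,0,0,0.06,0]],
  ],
  force=50,
)

```text
t: 55.32
tcp_pos: [0.6135, -0.0419, 0.086]
tcp_rot: [-0.053, 0.999, 0.0, 0.001]
contact_force: [-13.3, 4.0, 32.5]
grip_width: 0.109
```

Seated (32 N, same depth as the first). Release and back away for a look.

>>> arm_command(
  plan=[
    [[0,0,0,0,0,-0.02,0],[0,0,0,0,0,0,0.3],[0,0,0,0,0,0,0.3],[0,0,0,0,0,-0.3,0.3],[0,0,0,0,0,-0.8,0.3],[0,0,0,0,0,-0.8,0.3],[0,0,0,0.3,-0.6,-0.3,0.3],[0,0,0,0.3,-1,0,0.4],[0,0,0,0.3,-1,0,0.4],[0,0,0,0.3,-1,0,0.4]],
  ],
  force=25,
)

```text
t: 56.58
tcp_pos: [0.5743, -0.2295, 0.2074]
tcp_rot: [-0.056, 0.998, -0.001, 0.004]
contact_force: [0.6, 0.6, 0.2]
grip_width: 0.4
```

>>> arm_command(
  plan=[
    [[0,0,0,0.4,-0.9,0,0.4],[0,0,0,0.4,-0.9,0,0.4],[0,0,0,0.4,-0.9,0,0.4],[0,0,0,0,0,0,0.4],[0,0,0,0,0,0,0.4]],
  ],
)

```text
t: 57.2
tcp_pos: [0.527, -0.3789, 0.2116]
tcp_rot: [-0.054, 0.999, -0.002, 0.006]
contact_force: [-0.2, 0.2, 0.3]
grip_width: 0.401
```

```bash
python3 -c "
from h import *
shot('17'); crop('pics/side17.png',240,330,180,255,8,'pics/s17.png'); crop('pics/top17.png',290,370,170,290,5,'pics/c17.png')
P=cloud('top',np.load('pics/top17d.npy')).reshape(-1,3)*1000
a=np.radians(6.1);xv=np.array([np.cos(a),np.sin(a)]);yv=np.array([-xv[1],xv[0]])
for c in ((652.9,-37.7),(612.1,-41.9)):
    q=P[:,:2]-c; X=q@xv;Y=q@yv
    pl=(abs(X)<14)&(abs(Y)>8)&(abs(Y)<22); 
    for s in(1,-1):
        k=pl&(Y*s>0); print('plate',s,k.sum(),round(np.median(P[k,2]),1))
    rm=(abs(X)<16)&(abs(Y)>28.3)&(abs(Y)<31); print('rim',rm.sum(),round(np.median(P[rm,2]),1))
"; python3 -c "
from h import *
print(r.read_state()['tcp_pos'],r.read_state()['contact_force'])"
```

```text
plate 1 78 81.4
plate -1 79 81.0
rim 33 81.3
plate 1 77 81.7
plate -1 77 81.4
rim 36 81.4
[ 0.52739223 -0.37821048  0.21145806] [-0.72858455  0.92914655 -0.3400758 ]
```

View pics/s17.png

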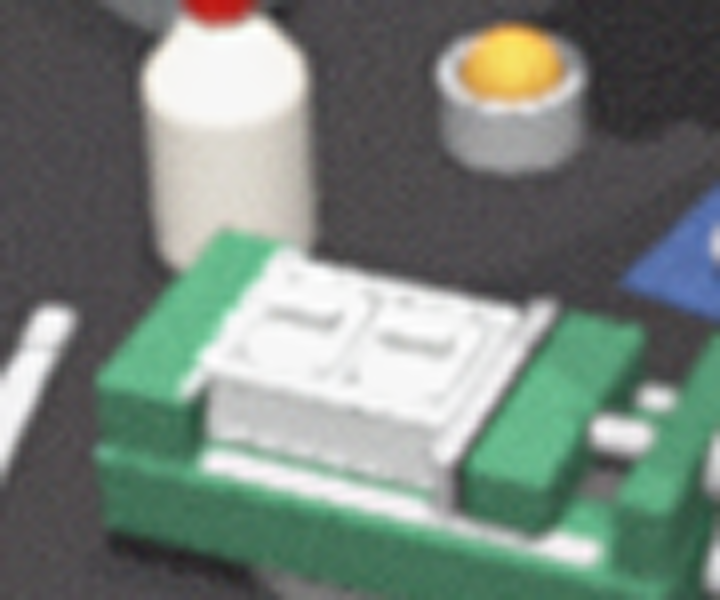

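View pics/c17.png

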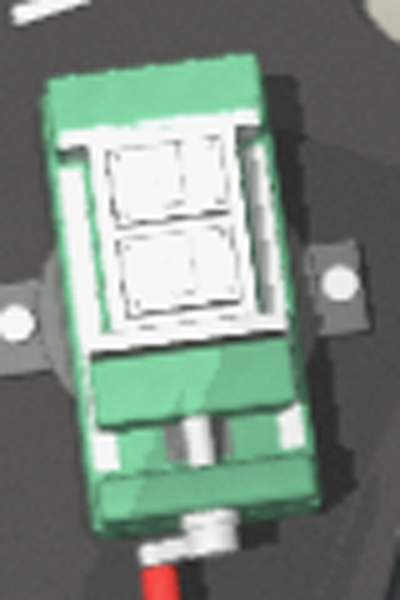

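View pics/top17.png

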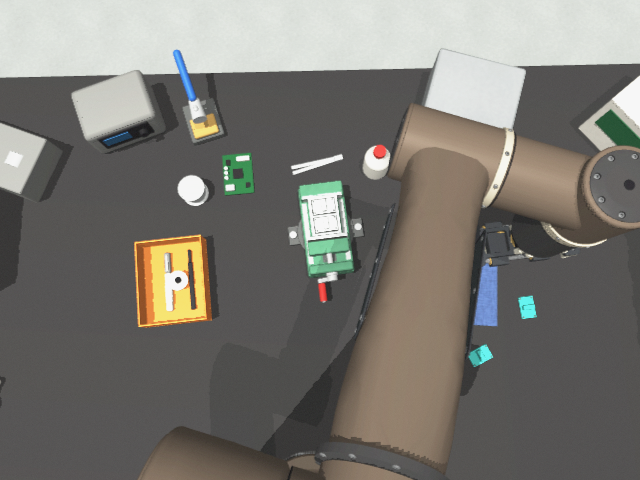

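Both plates read level with the rim. All three items are in the bin, and the tool is clear of everything.

```bash
python3 -c "
from workcell import r
print(r.hand_in())"
```

```text
the job is handed in; nothing more can be done
None
```

The job is done and handed in at about 57 s of the 208 s allowed; no verdict came back.

- **Clearing the vise:** The marker, spudger and reel were all there, and all three now lie in the orange bin.
- **Clamping:** The housing sits flat between the jaws. I cranked the handle clockwise until it stopped turning and the force rose sharply. The pad squeeze itself could not be read, so that end point rests on the crank angle (about 16.6 by the tool position, nominal stop 16.5) and the force.
- **Covers:** I laid the two white covers in the openings and pressed each down with about 30 N.

**Last checks:** In the depth image the plate tops read 81.0–81.7 mm against 81.3–81.4 mm for the rim, so they agree within about 0.4 mm. The pictures show both covers sitting squarely in their openings. The bystanders I could see had not moved. The arm hid the dish and tin in the last top view, but both looked unmoved in the side view at 52 s.

No check failed. The two cameras disagreed by about 2–3 mm on the first cover's edge while it was held over the opening, but it went in cleanly.

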